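# Press the lid home on a biscuit tin

## Task

On the oven tray, find the biscuit tin whose lid still stands up, lift it out level and without haste, set it down flat on the press's bed in front of the press plate with its length along the bed, and let go. Then take or push it by its outer end and slide it under the raised plate to the back stop, let go, and wind the handwheel clockwise, a little over a full turn, until the plate has pressed the lid fully home; leave the plate down on it. Keep the tin upright and leave everything else where it stands.

Things in the scene. Friction and masses are not known exactly. Their poses are not given: they have to be found in the camera images.
- tin: The tin to close: bare metal, 120 long (its x), 56 wide (its y), body 44 high, about 0.34 kg. Its lid, 118 by 52 by 5, stands 6.5 to 8 proud on a bright plug; it moves only straight down and is too stiff for the hand (30 N). Origin: centre of the underside, z up. It stands on the tray between two tall things at its ends, so a gripper has room only across its middle.
- lid_top (a point): Centre of the upper face of that tin's lid: 57 to 55.5 above the tin's underside at the start, 49 when fully home.
- press: Fixed screw press, white frame. Origin: on the bench under the axis of plate and wheel; x = feed direction, z up. Bed: 12 thick, 130 wide, x -220 to 65. Rails 62 apart, 8 high (x -62 to 38), flared to 80 apart at x -93. Back stop face at x 60.5, 30 high: a tin touching it is centred. Columns (x -20 to 20, y 41 to 59 either side) carry a beam 116 to 146 above the bench.
- press_ledge (a point): Point on the bed's top face (12 above the bench), 145 before the axis: a free place to set the tin down; the wheel does not overhang it. Same axes as the press.
- press_bed (a point): Point on the bed's top face under the axis: where the middle of the tin's underside belongs. Same axes as the press.
- plate_face (a point): Centre of the underside of the press plate (96 along the feed by 50 across, 12 thick). It starts 80 to 83 above the bench, so a tin with its lid up passes under it with 11 to 14 to spare; it sinks 18 per turn of the wheel.
- wheel (a joint): Handwheel angle in rad, starts at 0 to 0.9, grows clockwise seen from above and lowers the plate (2.865 mm per rad). The plate meets the lid at about 4.9 to 5.4, and the lid is fully home at 7.7, where the wheel goes stiff. The wheel stays where it is left and turns with about 0.1 N m, some 0.2 N m while pressing.
- wheel_axis (a point): Centre of the handwheel, 165 above the bench: a horizontal wheel on a vertical axis, rim 65 radius and 12 thick, three spokes, hub and spindle no higher than 193.
- knob_mid (a point): Middle of the upright black handle standing on the wheel's rim, 65 from the axis, 200 above the bench: a round knob 24 across and 50 high (from 172 to 222 above the bench) that spins freely about its own axis, so it can be held with a fixed wrist for the whole turn.
- tray: Shallow dark oven tray, fixed, 280 (x) by 270 (y), rim 12 high, floor 3 thick. Origin: centre of the underside. The two tins stand on it, long side along the tray's x, about 60 either side of the middle, each with a tall thing at either end.
- closed_tin: The other tin, same size, its lid fully home (49 high in all). Leave it. Origin: centre of the underside.
- jar_a: Clear glass jar, 54 across, 105 high, on the tray. Origin: centre of the underside.
- jar_b: Amber glass jar, 52 across, 120 high, on the tray. Origin: centre of the underside.
- jar_c: Metal can, 54 across, 110 high, on the tray. Origin: centre of the underside.
- mill: Wooden pepper mill, 52 across, 130 high, on the tray. Origin: centre of the underside.
- bowl: Steel mixing bowl, 170 across, 75 high, on the bench. Origin: centre of the underside.
- bun: Round bun, 96 across, 50 high, on the bench. Origin: centre of the underside.
- scraper: Dough scraper with wooden grip, 120 by 90, 18 high, lying on the bench. Origin: under its middle.
- plate: The press plate itself (body of point plate_face); origin at the centre of its underside.
Things that resemble listed ones, but are neither listed nor needed, are in the scene too. What is shaped like the tin but green or red is not meant.

How it is judged:
On the way, in this order (a step that is already met when the one before it is completed fails the run):
1. the tin stands flat on the bed in front of the plate, along the bed, and has been let go (x of tin in the frame of press between -0.215 and -0.08 m and y of tin in the frame of press between -0.03 and 0.03 m and z of tin in the frame of press between 0.009 and 0.016 m and angle between the x axis of tin and the x axis of press, either way round below 0.35 rad and contact force between the fingers and tin below 0.3 N), for 0.2 s.
2. the tin has been slid under the still raised plate to within 8 mm of the middle and let go (x of tin in the frame of press between -0.008 and 0.008 m and y of tin in the frame of press between -0.007 and 0.007 m and z of tin in the frame of press below 0.016 m and angle between tin's own z axis and vertical below 0.06 rad and angle between the x axis of tin and the x axis of press, either way round below 0.12 rad and value of joint wheel below 3 rad and contact force between the fingers and tin below 0.3 N), for 0.2 s.
3. the wheel is wound and the plate has come down on the lid (value of joint wheel above 6 rad and contact force between plate and tin above 3 N), for 0.1 s.
At the end, for the whole second after the job is handed in: Tin upright on the press bed, middle within 8 mm along and 7 mm across of the press axis, within 0.12 rad of the feed direction; lid within 1.5 mm of home (top at most 50.5 mm above the tin's underside); wheel left beyond 6.9 rad, still; tin and press untouched, all at rest (x of tin in the frame of press between -0.008 and 0.008 m and y of tin in the frame of press between -0.007 and 0.007 m and z of tin in the frame of press below 0.016 m and angle between tin's own z axis and vertical below 0.06 rad and angle between the x axis of tin and the x axis of press, either way round below 0.12 rad and z of lid_top in the frame of tin below 0.0505 m and value of joint wheel above 6.9 rad and velocity of joint wheel between -0.1 and 0.1 rad/s and linear speed of tin below 0.01 m/s and contact force between the fingers and tin below 0.3 N and contact force between the fingers and press below 0.3 N).
It fails at once if the tin is tipped more than 0.35 rad (angle between tin's own z axis and vertical above 0.35 rad).
It fails at once if the tin is dropped or flung (faster than 0.9 m/s) (linear speed of tin above 0.9 m/s).
It fails at once if another thing (jar, can, mill, closed tin, bowl, bun, scraper) is moved more than 25 mm (distance of any of closed_tin, jar_a, jar_b, jar_c, mill, bowl, bun, scraper from where it was at the start of the episode above 0.025 m).
It also fails if it takes over 72 s, if anything falls off the work surface, if the arm or the gripper's body presses on something with over 40 N, if the wrist force passes 120 N, or if a joint passes its speed limit or range.

## Robot

A 6-joint arm with a two-finger parallel gripper is mounted at the origin on the work surface. World frame = base frame: x ahead of the robot, y to its left, z up, the work surface at z = 0. Lengths are in m, angles in rad, forces in N, time in s.
With the tool pointing down it reaches from about 0.35 to 0.85 m from the base axis. Payload 8.1 kg.
Tool frame: the origin (TCP) lies on the centre line of the jaws, within the pads' length; the fingertips stand robot.tip_reach ahead of it and the grasp point (between the pads) lies 5 mm behind it (robot.tip_reach is the distance from the TCP to the fingertips, in m); z points along the fingers, y is the direction in which the jaws open and shut (so a half turn about z gives the same grasp; the last joint's range is limited). The gripper opens to 93 mm and grips with 3 to 60 N. Pads are 15 mm wide; open, the fingers measure 128 mm over their backs; the gripper's body (75 mm by 188 mm) begins 65 mm behind the grasp point.
Start: joints at [1.199, 0.13, 1.488, -0, 1.523, -0.085], TCP at [0.17, 0.576, 0.233] pointing down, gripper open.
Joint ranges: [-2.96, 2.96], [-0.89, 2.26], [0.02, 2.5], [-1.34, 4.48], [0, 2.73], [-2.66, 2.66]. Speed limits (rad/s): [2.39, 2.39, 2.79, 3.14, 3.14, 3.14].

## Interface

Orientations are given as a rotation vector (axis times angle).
In Python, from plant import sensors, read_camera, robot gives the robot as it stands.
- The arm moves only by the tool play_rows, never from a script. Its argument "series" is a list that holds one entry, the list of rows, each a list of 5 numbers: the closure, from -1 (fully open) to 1 (shut), then the shift along the world's x, y, z in m, then the turn about the world's z in rad. A call has 1 to 8 rows; each row is the pose to reach, as a shift and turn from the pose commanded when the call began; what a row does not reach only later rows make up. A row lasts 1/10 s, in which the tool goes at most 50 mm and 8.59 degrees, less where a joint would pass 70% of its speed; a pose out of reach is approached as far as the arm can. A call with a gripper value outside its range is refused whole. The fingers move at their own pace and stop on an object; "force" is the grip in N (left out, the last holds). Time passes only in rows, so rows that repeat a pose let the fingers close. It gives the time, the measured TCP pose, the force and the opening at its end, in the units of the state.
- sensors.read_state(): the state, without advancing time (a new reading comes with each control period).
- read_camera(name): name is "scene" or "top" or "wrist"; returns a dict with "color" (384x512x3 uint8, red, green, blue), "range_z" (384x512 float32, m along the optical axis (not along the pixel's ray), 0 where there is no reading), "intrinsics" (3x3 intrinsics, pixels), "D" ([k1, k2, p1, p2, k3] as OpenCV has them; the pictures are not rectified), "rvec" (rotation vector, rad) and "tvec" (3), from world to camera coordinates, as OpenCV has them. Camera axes: x right, y down, z forward; pixel columns grow to the right and rows downward; lengths in m; the calibration is good to about 2 mm. A picture is of the moment at which its call begins.
- robot.close_job(): hands the job in, once; it reports no verdict.
The state is a dict: "t": time; "q": joint angles; "dq": joint speeds; "joint_torque": joint torques, N m; "tool_pos": TCP position; "orientation": TCP orientation; "force": force on the tool from outside, world axes, zero at the start; "wrist_torque": the same for the moment, N m; "opening": finger opening in m.
Only numpy, scipy, OpenCV 4.12 (cv2) and the standard library are available. Lean on these libraries where they do the work, as an engineer would, in place of code of your own. Each camera call takes 0.05 s, during which the arm holds its last target.

## Working session

There is one attempt and no reset: what is moved stays moved. The work goes in short steps, Python scripts to look and compute and a tool call to move; the robot and the scene stay as the last step left them, time stands still between calls to the robot, and variables do not carry over. Pictures are saved under pics/ and viewed, and the job is handed in when it is done.

Besides the shell and the picture viewer there is one more tool, called as name([rows], argument=value, ...), one row to a line, values as JSON. play_rows: Moves the arm, as the interface text tells. Its arguments: {"type":"object","properties":{"series":{"type":"array","items":{"type":"array","items":{"type":"array","items":{"type":"number"}}}},"force":{"type":"number"}},"required":["series"]}

```bash
ls; mkdir -p pics
cat > h.py <<'E'
import numpy as np,cv2
from plant import sensors, read_camera, robot
def snap(n,tag):
    c=read_camera(n); np.savez(f'pics/{tag}.npz',**c)
    cv2.imwrite(f'pics/{tag}.png',cv2.resize(c['color'][:,:,::-1],(768,576),interpolation=cv2.INTER_CUBIC)); return c
def load(tag): return dict(np.load(f'pics/{tag}.npz'))
def cloud(c):
    K=c['intrinsics'];h,w=c['range_z'].shape
    u,v=np.meshgrid(np.arange(w),np.arange(h))
    p=cv2.undistortPoints(np.stack([u,v],-1).reshape(-1,1,2).astype(np.float64),K,c['D']).reshape(h,w,2)
    z=c['range_z'];X=np.stack([p[...,0]*z,p[...,1]*z,z],-1)
    R=cv2.Rodrigues(c['rvec'])[0]
    P=(X-c['tvec'].reshape(3))@R; P[z==0]=np.nan
    return P
def crop(c,r0,r1,c0,c1,name):
    im=c['color'][r0:r1,c0:c1,::-1]; s=min(800/(c1-c0),600/(r1-r0))
    cv2.imwrite(f'pics/{name}.png',cv2.resize(im,None,fx=s,fy=s,interpolation=cv2.INTER_CUBIC)); print('scale',s)
E
python3 - <<'E'
from h import *
s=sensors.read_state(); print(s, robot.tip_reach)
for n in ['scene','top','wrist']: c=snap(n,n+'0'); print(n,c['intrinsics'].ravel(),c['tvec'],c['rvec'])
E
```

```text
pics
{'t': 0.0, 'q': array([ 1.19857843e+00,  1.31133792e-01,  1.48927144e+00,  9.93339007e-06,
        1.52303439e+00, -8.54115052e-02]), 'dq': array([ 8.00565202e-04,  2.71734018e-04, -1.60958303e-04,  3.80037543e-04,
       -1.99787863e-03, -2.38856546e-05]), 'joint_torque': array([-1.68916173e-03, -5.59857023e+01, -4.91748154e+01,  7.66279874e-02,
        3.58482788e-02, -9.61642286e-05]), 'tool_pos': array([0.16951416, 0.57497966, 0.2316081 ]), 'orientation': array([-4.48911233e-01, -3.10891981e+00,  2.82167160e-03]), 'force': array([0.84652477, 0.20875207, 0.56493752]), 'wrist_torque': array([0.0263929 , 0.00891085, 0.01528262]), 'opening': 0.09325344658756564} 0.014
scene [406.06973045   0.         254.05580399   0.         406.06973045
 193.68753173   0.           0.           1.        ] [-0.41159257 -0.15553286  1.65591114] [ 2.23287157  0.77494644 -0.3434786 ]
top [449.4240607    0.         252.10524363   0.         449.4240607
 184.97497523   0.           0.           1.        ] [0.01159974 0.56194408 1.64779258] [ 2.09149106 -2.14901481  0.18911753]
wrist [272.4261904    0.         255.36641601   0.         272.4261904
 188.76196229   0.           0.           1.        ] [-0.60004585 -0.03307814  0.39153444] [-2.32052315 -1.73491172 -0.25328799]
```

View pics/scene0.png

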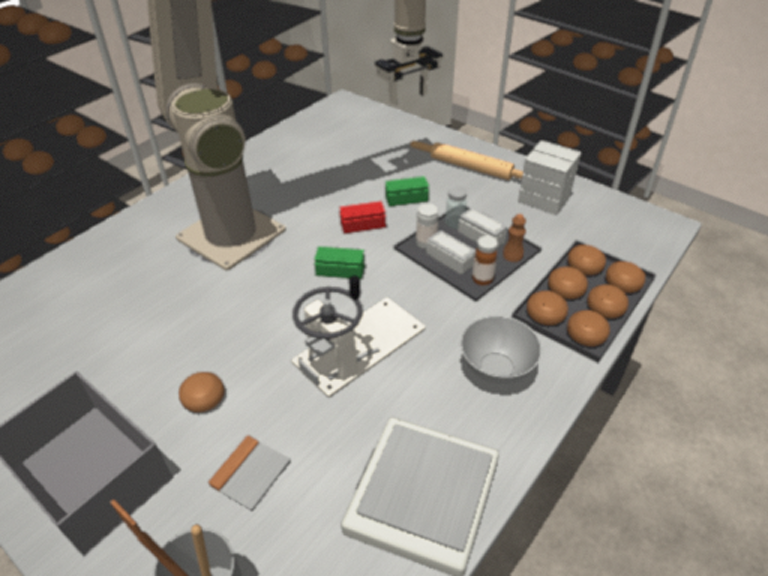

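View pics/top0.png

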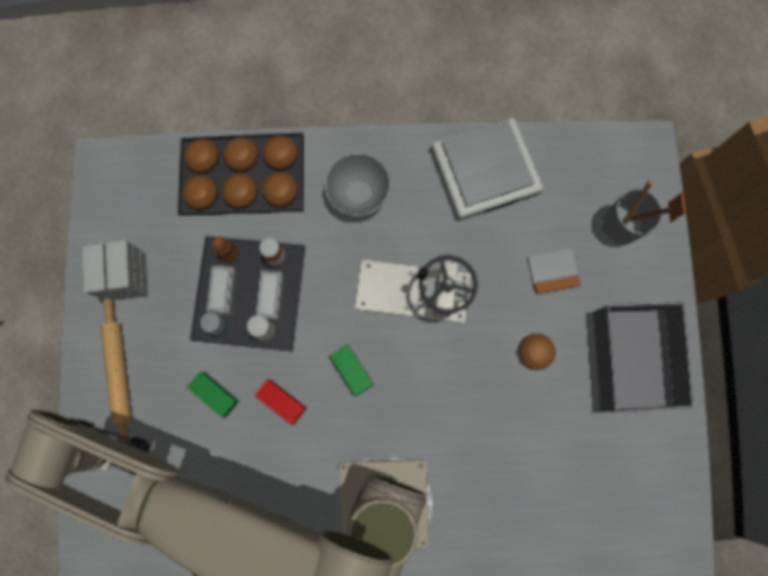

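View pics/wrist0.png

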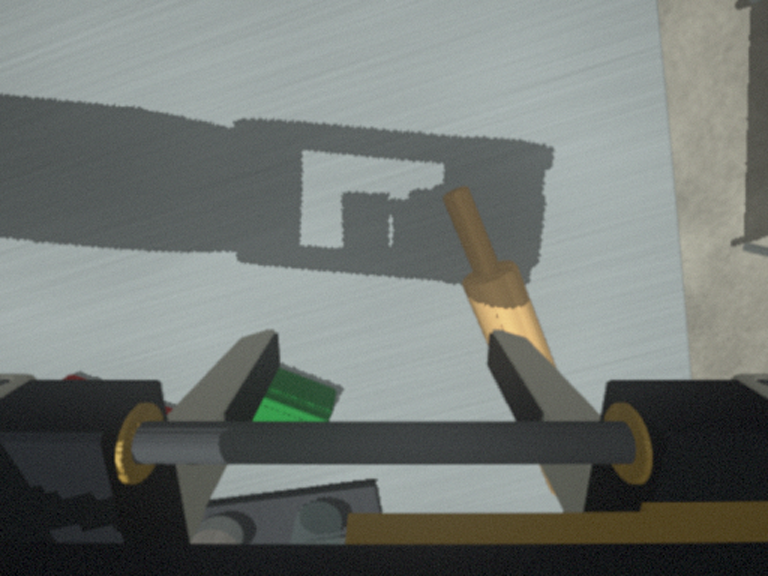

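The scene shows the tray at about (465,250) with two tins between jars and a mill, and the press at (340,345). In the top view the tins are at (220,290) and (268,295), and the bed runs from x 360 to 468 with the wheel at (447,285). Next I'll measure heights and poses.

Run:
```python
from h import *
c=load('top0');P=cloud(c);np.save('pics/P.npy',P)
crop(c,150,240,120,210,'ctray'); crop(c,160,225,230,325,'cpress')
for (u,v) in [(147,193),(147,180),(147,205),(179,197),(179,185),(179,207),(250,180),(250,200)]: print(u,v,P[v,u].round(4))
s=load('scene0');S=cloud(s)
for i,nm in((P,'top'),(S,'scene')):
  z=i[...,2]
  m=(z>.035)&(z<.075)&(i[...,0]>.25)&(i[...,0]<.75)&(i[...,1]>-.1)&(i[...,1]<.6)
  n,l,st,ce=cv2.connectedComponentsWithStats(m.astype(np.uint8))
  for k in range(1,n):
    if st[k,4]>40:
      q=i[l==k]; print(nm,st[k],np.median(q,0).round(4), np.percentile(q[:,2],[10,50,90]).round(4))
crop(s,130,210,260,370,'stray'); crop(s,180,270,180,290,'spress')
```

```text
scale 6.666666666666667
scale 8.421052631578947
147 193 [0.5409 0.3959 0.0599]
147 180 [0.5918 0.3975 0.057 ]
147 205 [0.4942 0.3941 0.0646]
179 197 [0.5237 0.2745 0.051 ]
179 185 [0.5703 0.2749 0.0495]
179 207 [0.4844 0.2732 0.0585]
250 180 [0.59   0.0043 0.0094]
250 200 [0.5102 0.0062 0.0172]
top [147 162  10  12  44] [0.6355 0.3753 0.0436] [0.0369 0.0436 0.0575]
top [177 166  13  11  41] [0.6124 0.2486 0.0556] [0.0396 0.0556 0.0722]
top [138 178  18  32 447] [0.5412 0.3989 0.0572] [0.047  0.0572 0.0627]
top [170 180  19  33 461] [0.5305 0.2742 0.051 ] [0.0446 0.051  0.0566]
top [220 229  29  35 490] [0.3338 0.0688 0.056 ] [0.0498 0.056  0.061 ]
top [125 248  33  23 408] [0.2852 0.424  0.0565] [0.0494 0.0565 0.0615]
top [169 253  32  18 305] [0.2726 0.2664 0.0565] [0.0485 0.0565 0.0625]
scene [258 117  28  15 293] [0.2923 0.4166 0.0563] [0.0407 0.0563 0.0606]
scene [229 134  29  16 279] [0.2786 0.2514 0.0556] [0.0403 0.0556 0.0605]
scene [297 134  41  26 489] [0.5357 0.3887 0.0589] [0.0428 0.0589 0.0638]
scene [278 149  52  36 604] [0.5423 0.2633 0.0522] [0.0406 0.0522 0.0649]
scene [337 157  12  11  92] [0.6579 0.373  0.05  ] [0.037  0.05   0.0697]
scene [210 164  34  16 449] [0.344  0.0639 0.0561] [0.0406 0.0561 0.0599]
scene [306 211  22  25 218] [0.7387 0.0558 0.0574] [0.039  0.0574 0.0716]
scale 7.2727272727272725
scale 6.666666666666667
```

View pics/ctray.png

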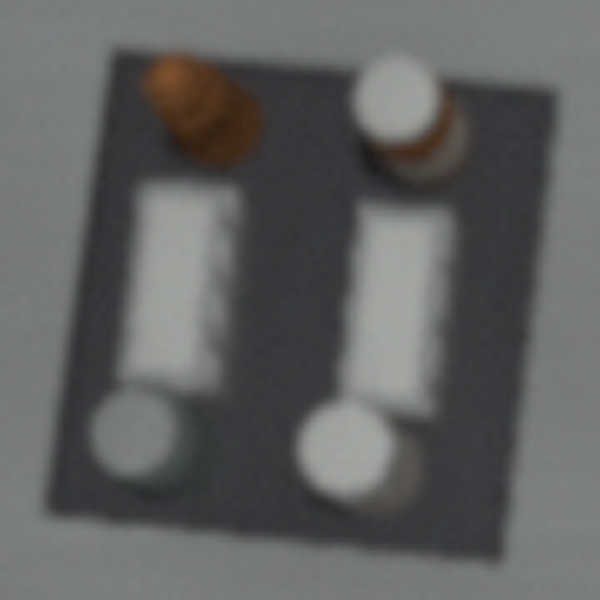

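View pics/cpress.png

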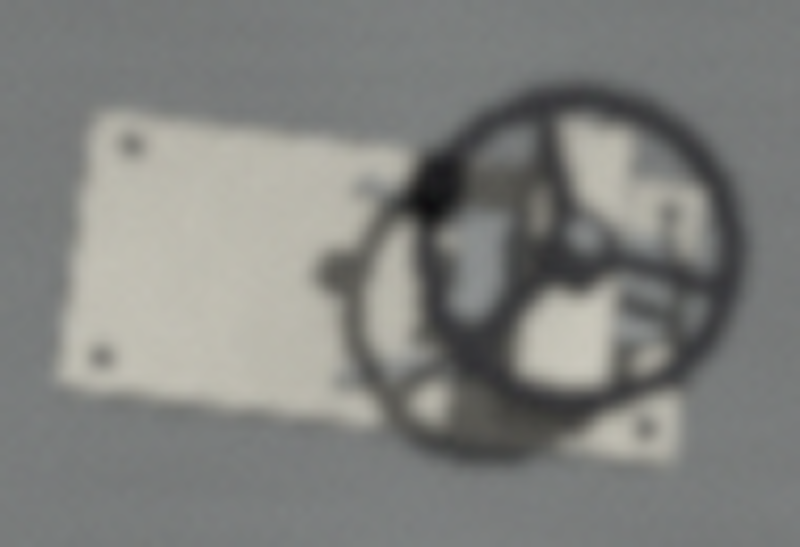

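View pics/stray.png

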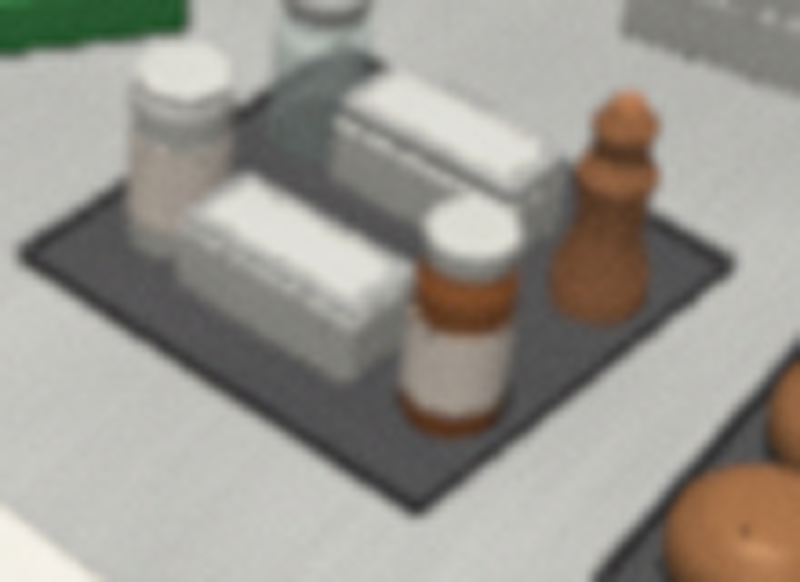

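View pics/spress.png

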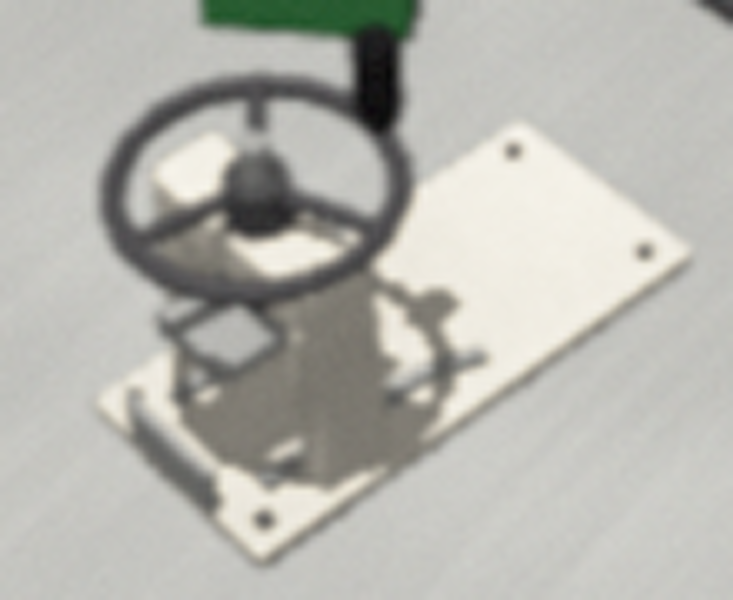

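```bash
cat > fit.py <<'E'
from h import *
from scipy.optimize import least_squares
def proj(c,X): return cv2.projectPoints(np.asarray(X,float).reshape(-1,1,3),c['rvec'],c['tvec'],c['intrinsics'],c['D'])[0].reshape(-1,2)
def W(p,X):
    X=np.asarray(X,float);a=p[2];return np.c_[p[0]+np.cos(a)*X[:,0]-np.sin(a)*X[:,1],p[1]+np.sin(a)*X[:,0]+np.cos(a)*X[:,1],X[:,2]]
E
python3 - <<'E'
from fit import *
t=load('top0');s=load('scene0')
ct=[(95,110),(55,383),(680,462)];Xt=[(-.22,.065,.012),(-.22,-.065,.012),(.065,-.065,.012)]
cs=[(692,250),(520,122),(262,565),(97,400)];Xs=[(-.22,.065,.012),(-.22,-.065,.012),(.065,.065,.012),(.065,-.065,.012)]
ut=np.array(ct)/8.421+[230,160]-.45;us=np.array(cs)/6.667+[180,180]-.45
f=lambda p:np.r_[(proj(t,W(p,Xt))-ut).ravel(),(proj(s,W(p,Xs))-us).ravel()]
r=least_squares(f,[.55,-.1,-1.57]);print(r.x,r.fun.round(2))
for cam,X,u,n in((t,Xt,ut,'top'),(s,Xs,us,'scene')):
  r2=least_squares(lambda p:(proj(cam,W(p,X))-u).ravel(),r.x);print(n,r2.x,r2.fun.round(2))
p=r.x
# wheel knob: angle from top/scene pixel
kt=np.array([437,187])/8.421+[230,160]-.45; ks=np.array([377,85])/6.667+[180,180]-.45
def g(q):
  K=np.array([[.065*np.cos(q[0]),.065*np.sin(q[0]),.2]]);K=W(p,K);return np.r_[(proj(t,K+[[0,0,.01]])-kt).ravel(),(proj(s,K)-ks).ravel()]
for a0 in (2,3,4): r=least_squares(g,[a0]);print('knob',r.x,r.fun.round(2),W(p,[(.065*np.cos(r.x[0]),.065*np.sin(r.x[0]),.2)]))
# lid
for n,c in(('top',t),('scene',s)):
  P=cloud(c);m=(P[...,2]>.053)&(P[...,2]<.067)&(abs(P[...,0]-.54)<.075)&(abs(P[...,1]-.4)<.05)
  k,l,st,ce=cv2.connectedComponentsWithStats(m.astype(np.uint8));j=1+np.argmax(st[1:,4]);q=P[l==j]
  print(n,st[j],cv2.minAreaRect((q[:,:2]*1000).astype(np.float32)),np.median(q[:,2]))
E
```

```text
[ 0.52526283 -0.16798074 -1.72066692] [-0.18 -0.62  0.25 -0.24 -0.28 -0.7  -0.06 -0.16 -0.3  -0.29 -0.11 -0.77
 -0.68  0.22]
top [ 0.52277232 -0.16819985 -1.7241584 ] [-0.03 -0.19  0.28  0.19 -0.26 -0.01]
scene [ 0.52662104 -0.16820472 -1.7219903 ] [ 0.27  0.12  0.04 -0.06  0.13 -0.5  -0.43  0.44]
knob [2.98487898] [ 0.13 -1.17 -0.01 -1.72] [[ 0.54488009 -0.10601169  0.2       ]]
knob [2.984879] [ 0.13 -1.17 -0.01 -1.72] [[ 0.54488009 -0.10601169  0.2       ]]
knob [2.98487899] [ 0.13 -1.17 -0.01 -1.72] [[ 0.54488009 -0.10601169  0.2       ]]
top [138 178  16  30 349] ((544.089111328125, 402.6497497558594), (50.57373809814453, 115.4236068725586), 84.79769134521484) 0.058469783193755766
scene [302 137  36  20 292] ((537.4681396484375, 402.51031494140625), (60.85839080810547, 138.39190673828125), 82.49716186523438) 0.06043833030922105
```

Run:
```python
from fit import *
s=load('scene0');S=cloud(s)
R=cv2.Rodrigues(sensors.read_state()['orientation'])[0];T=sensors.read_state()['tool_pos']
for nm,P in(('scene',S),('top',cloud(load('top0')))):
  L=(P-T)@R
  m=(np.hypot(L[...,0],L[...,1])<.13)&(L[...,2]>-.35)&(L[...,2]<.02)&(P[...,2]>.1)
  q=L[m];print(nm,len(q))
  for z in np.arange(-.34,.02,.015):
    k=q[abs(q[:,2]-z)<.0075]
    if len(k): print(round(z,3),len(k),k[:,0].min().round(3),k[:,0].max().round(3),k[:,1].min().round(3),k[:,1].max().round(3))
crop(s,0,90,230,320,'grip')
```

```text
scene 1466
-0.28 32 -0.05 -0.006 -0.045 0.013
-0.265 81 -0.046 0.015 -0.045 0.026
-0.25 81 -0.044 0.012 -0.045 0.026
-0.235 83 -0.045 0.016 -0.047 0.03
-0.22 75 -0.047 0.012 -0.042 0.031
-0.205 84 -0.045 0.034 -0.045 0.038
-0.19 69 -0.045 0.02 -0.051 0.03
-0.175 69 -0.042 0.025 -0.042 0.018
-0.16 82 -0.039 0.035 -0.046 0.034
-0.145 46 -0.032 0.027 -0.047 0.017
-0.13 60 -0.024 0.018 -0.046 0.019
-0.115 235 -0.041 0.037 -0.098 0.095
-0.1 154 -0.043 0.032 -0.095 0.089
-0.085 136 -0.042 0.032 -0.092 0.086
-0.07 43 -0.038 0.028 -0.088 0.083
-0.055 21 -0.013 0.007 -0.064 0.065
-0.04 32 -0.016 0.006 -0.066 0.062
-0.025 31 -0.015 0.007 -0.066 0.059
-0.01 28 -0.014 0.013 -0.068 0.065
0.005 23 -0.011 0.006 -0.062 0.059
0.02 1 0.01 0.01 0.047 0.047
top 755
-0.34 90 -0.067 0.058 -0.115 0.019
-0.325 128 -0.065 0.058 -0.117 -0.006
-0.31 46 -0.061 0.052 -0.048 -0.02
-0.295 29 -0.015 0.027 -0.043 -0.032
-0.28 31 -0.009 0.035 -0.042 -0.025
-0.265 24 -0.009 0.039 -0.042 -0.019
-0.25 24 -0.004 0.035 -0.041 -0.025
-0.235 23 -0.001 0.035 -0.043 -0.023
-0.22 19 0.003 0.037 -0.042 -0.02
-0.205 22 -0.042 0.037 -0.043 -0.004
-0.19 13 -0.041 0.036 -0.04 0.008
-0.16 51 -0.033 0.037 -0.043 -0.011
-0.145 3 -0.032 -0.029 -0.04 -0.013
-0.115 83 -0.034 0.037 -0.094 0.083
-0.1 53 -0.035 0.036 -0.093 0.09
-0.085 83 -0.034 0.038 -0.086 0.079
-0.07 11 -0.034 -0.006 -0.085 0.071
0.005 1 -0.003 -0.003 0.046 0.046
scale 6.666666666666667
```

View pics/grip.png

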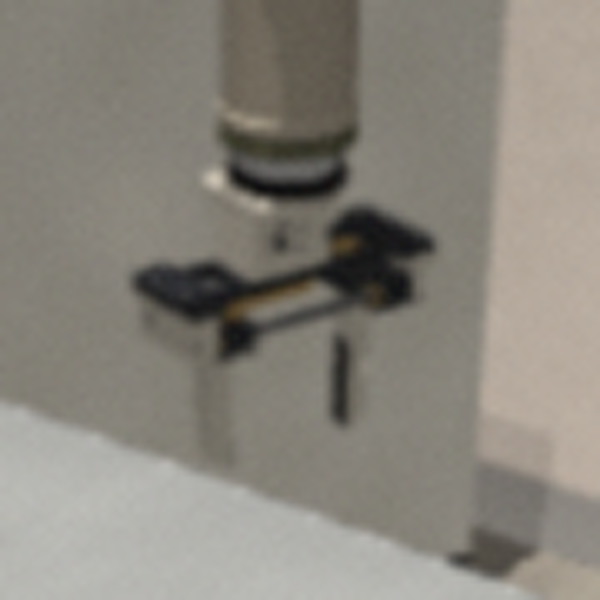

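play_rows([
  [[-1,0.372,-0.174,0,0.195],[-1,0.372,-0.174,0,0.195],[-1,0.372,-0.174,0,0.195],[-1,0.372,-0.174,0,0.195],[-1,0.372,-0.174,0,0.195],[-1,0.372,-0.174,0,0.195],[-1,0.372,-0.174,0,0.195],[-1,0.372,-0.174,0,0.195]],
], force=25)

```text
t: 0.95
tool_pos: [0.5308, 0.406, 0.2323]
orientation: [-0.144, -3.138, 0.0]
force: [0.3, 1.4, 0.3]
opening: 0.0925
```

play_rows([
  [[-1,0,0,0,0],[-1,0,0,0,0],[-1,0,0,0,0]],
])

```text
t: 1.25
tool_pos: [0.5285, 0.4077, 0.2323]
orientation: [-0.143, -3.137, 0.0]
force: [-0.3, 0.6, 0.5]
opening: 0.093
```

Run:
```python
from fit import *
c=snap('wrist','wrist1');P=cloud(c)
st=sensors.read_state();print(st['tool_pos'],st['orientation'])
m=(P[...,2]>.052)&(P[...,2]<.066)&(abs(P[...,0]-.54)<.075)&(abs(P[...,1]-.4)<.06)
k,l,s,ce=cv2.connectedComponentsWithStats(m.astype(np.uint8));j=1+np.argmax(s[1:,4]);q=P[l==j]
print(s[j],cv2.minAreaRect((q[:,:2]*1000).astype(np.float32)),np.median(q[:,2]))
```

```text
[0.52819379 0.40805965 0.23252869] [-1.42112566e-01 -3.13780878e+00  7.78240918e-06]
[ 232  143   43   90 3721] ((546.6250610351562, 403.28387451171875), (52.05295181274414, 116.92202758789062), 84.22294616699219) 0.059557715346103796
```

View pics/wrist1.png

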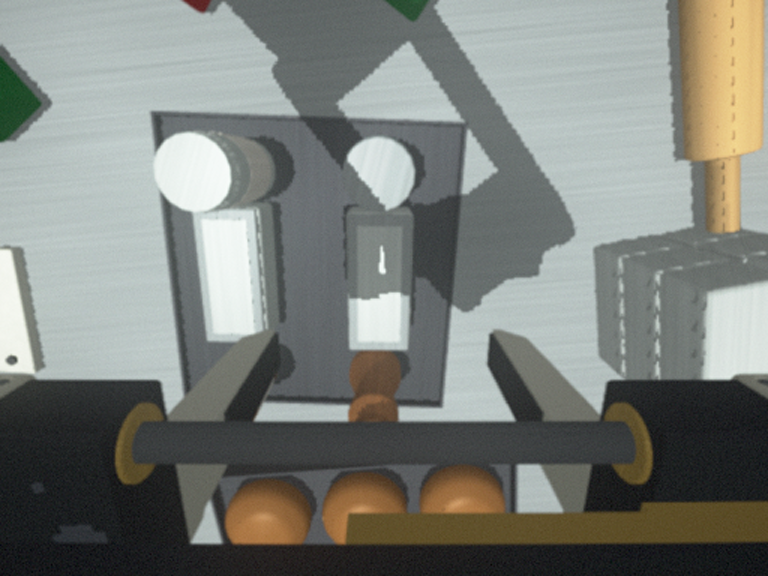

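The wrist view shows the target tin at (380,280) between the clear jar and the mill. Its lid top is at z = 0.0596, so the lid is up. Now descending.

play_rows([
  [[-1,0.016,-0.005,-0.02,-0.01],[-1,0.016,-0.005,-0.05,-0.01],[-1,0.016,-0.005,-0.08,-0.01],[-1,0.016,-0.005,-0.11,-0.01],[-1,0.016,-0.005,-0.14,-0.01],[-1,0.016,-0.005,-0.17,-0.01],[-1,0.016,-0.005,-0.195,-0.01],[-1,0.016,-0.005,-0.2,-0.01]],
])

```text
t: 2.1
tool_pos: [0.5416, 0.402, 0.0287]
orientation: [-0.156, -3.133, 0.005]
force: [-0.4, 0.3, -1.3]
opening: 0.0929
```

play_rows([
  [[-1,0,0,0,0],[1,0,0,0,0],[1,0,0,0,0],[1,0,0,0,0],[1,0,0,0,0],[1,0,0,0,0],[1,0,0,0,0],[1,0,0,0,0]],
])

```text
t: 2.9
tool_pos: [0.5456, 0.4024, 0.0331]
orientation: [0.16, 3.137, 0.0]
force: [-0.4, 0.3, 2.7]
opening: 0.056
```

play_rows([
  [[1,0,0,0.008,0],[1,0,0,0.025,0],[1,0,0,0.045,0],[1,0,0,0.065,0],[1,0,0,0.085,0],[1,0,0,0.105,0],[1,0,0,0.125,0],[1,0,0,0.145,0]],
])

```text
t: 3.7
tool_pos: [0.5452, 0.4022, 0.1796]
orientation: [0.16, 3.137, 0.0]
force: [0.5, 0.3, -3.9]
opening: 0.0557
```

play_rows([
  [[1,0,0,0.015,0],[1,0,0,0.03,0],[1,0,0,0.035,0],[1,0,0,0.035,0]],
])

```text
t: 4.1
tool_pos: [0.5457, 0.4025, 0.2137]
orientation: [0.16, 3.136, 0.001]
force: [-0.5, 0.2, -3.6]
opening: 0.056
```

Run:
```python
from fit import *
st=sensors.read_state();print(st['t'],st['tool_pos'],st['orientation'],st['force'],st['opening'],st['q'])
snap('scene','scene2')
```

```text
4.1 [0.5456885  0.40253072 0.21367278] [1.59706393e-01 3.13629708e+00 1.30629937e-03] [-0.54114573  0.21974151 -3.55353582] 0.0559627808654346 [ 5.59989771e-01  3.47773359e-01  1.27082652e+00 -2.49927305e-05
  1.52150669e+00 -9.09049316e-01]
```

View pics/scene2.png

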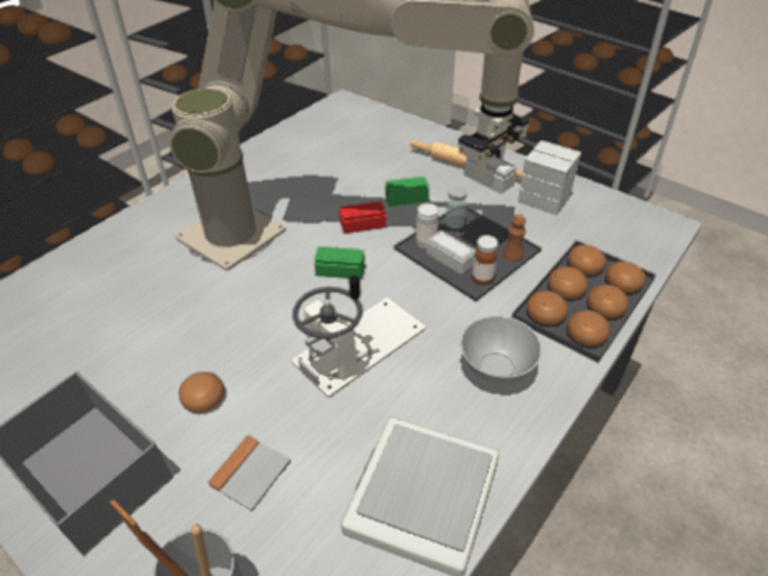

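play_rows([
  [[1,0,-0.012,0,-0.06],[1,0,-0.036,0,-0.18],[1,0,-0.066,0,-0.3],[1,0,-0.096,0,-0.42],[1,0,-0.126,0,-0.54],[1,0,-0.156,0,-0.66],[1,0,-0.186,0,-0.78],[1,0,-0.216,0,-0.9]],
])

```text
t: 4.95
tool_pos: [0.5444, 0.1849, 0.211]
orientation: [-1.515, -2.75, 0.003]
force: [-0.1, 0.4, -3.0]
opening: 0.0557
```

play_rows([
  [[1,0,-0.03,0,-0.12],[1,0,-0.06,0,-0.24],[1,0,-0.09,0,-0.36],[1,0,-0.12,0,-0.48],[1,0,-0.15,0,-0.6],[1,0,-0.175,0,-0.68],[1,0,-0.195,0,-0.72],[1,0,-0.204,0,-0.72]],
])

```text
t: 5.75
tool_pos: [0.5445, -0.0193, 0.2113]
orientation: [-2.384, -2.044, 0.003]
force: [-0.8, 0.5, -3.5]
opening: 0.0561
```

play_rows([
  [[1,0.001,0,0,0],[1,0.001,0,0,0],[1,0.001,0,0,0]],
])

```text
t: 6.05
tool_pos: [0.5462, -0.0166, 0.2124]
orientation: [-2.381, -2.049, 0.0]
force: [0.0, 0.2, -3.4]
opening: 0.0559
```

Run:
```python
from fit import *
st=sensors.read_state();print(st['t'],st['tool_pos'],st['orientation'],st['force'],st['opening'],st['q'])
a=np.arctan2(st['orientation'][1],st['orientation'][0]);h=2*a-np.pi/2;print('tin yaw',(h-np.pi/2+np.pi)%(2*np.pi)-np.pi)
snap('scene','scene3');c=snap('wrist','wrist3')
```

```text
6.05 [ 0.5462495  -0.01663445  0.21236099] [-2.38050576e+00 -2.04912110e+00  6.37452730e-05] [ 0.03573042  0.23003598 -3.38714579] 0.05586633022203325 [-1.24525025e-01 -3.52628301e-03  1.66485471e+00  3.87944150e-04
  1.48075168e+00  2.47837279e-02]
tin yaw -1.7201400588149127
```

View pics/scene3.png

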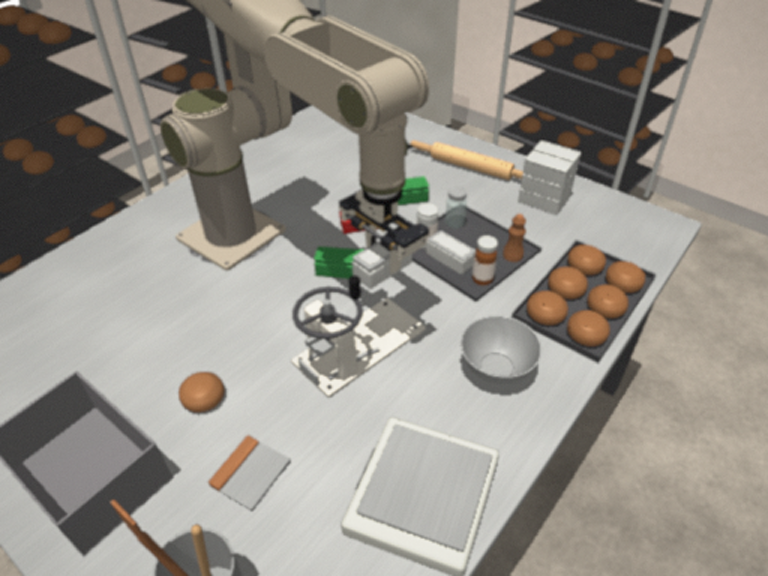

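View pics/wrist3.png

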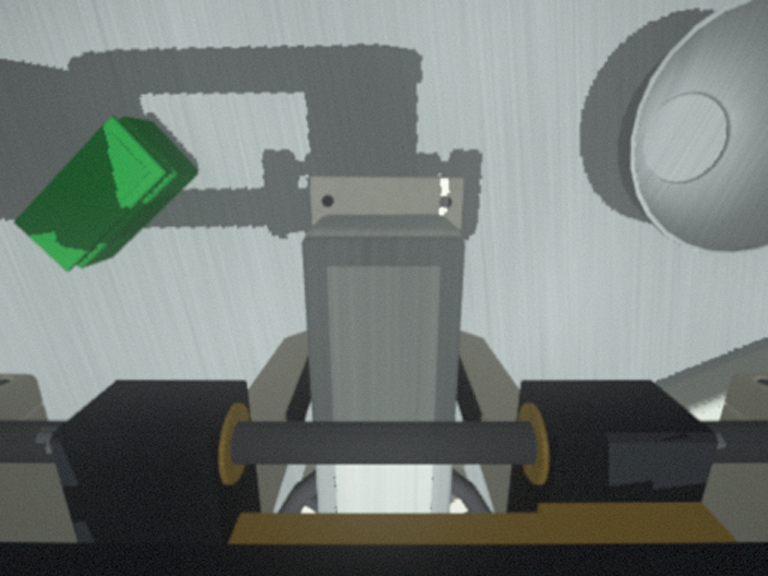

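Run:
```python
from fit import *
c=load('wrist3');K=c['intrinsics'];R=cv2.Rodrigues(c['rvec'])[0];C=-R.T@c['tvec'].reshape(3)
def ray(u,v,z):
    p=cv2.undistortPoints(np.array([[[u/1.5-.17,v/1.5-.17]]]),K,c['D'])[0,0];d=R.T@np.r_[p,1];return C+d*(z-C[2])/d[2]
A=ray(312,178,.012);B=ray(464,178,.012);print(A,B,np.linalg.norm(A-B))
print(ray(328,201,.012),ray(446,202,.012))
p=[.524,-.168,-1.722]
for q in(A,B,ray(328,201,.012),ray(446,202,.012)):
  d=q[:2]-p[:2];a=p[2];print(np.cos(a)*d[0]+np.sin(a)*d[1],-np.sin(a)*d[0]+np.cos(a)*d[1])
crop(c,100,180,180,340,'w3c')
```

```text
[0.49692455 0.05907587 0.012     ] [0.62282687 0.04012932 0.012     ] 0.1273199335718312
[0.50664125 0.03841118 0.012     ] [0.60580167 0.02263812 0.012     ]
-0.22040671986656973 -0.060970552929323435
-0.22064077348123634 0.06634916551067693
-0.20144141758157397 -0.04825203190366708
-0.20078467193884258 0.052152875720627524
scale 5.0
```

View pics/w3c.png

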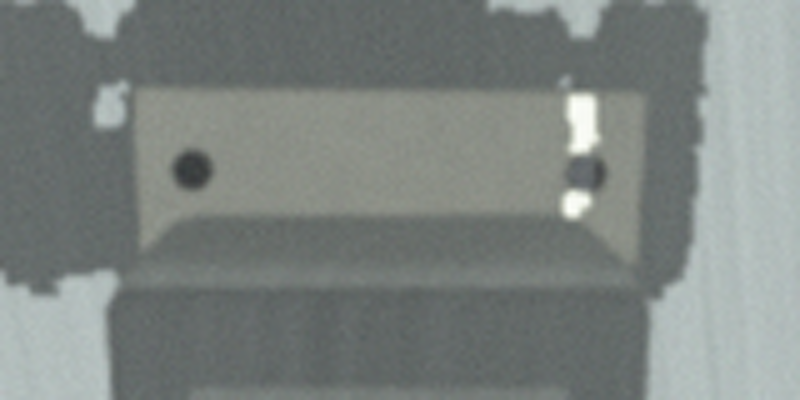

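play_rows([
  [[1,0.0025,-0.003,-0.01,0],[1,0.0025,-0.003,-0.035,0],[1,0.0025,-0.003,-0.06,0],[1,0.0025,-0.003,-0.085,0],[1,0.0025,-0.003,-0.11,0],[1,0.0025,-0.003,-0.135,0],[1,0.0025,-0.003,-0.15,0],[1,0.0025,-0.003,-0.16,0]],
])

```text
t: 6.95
tool_pos: [0.5478, -0.0205, 0.0507]
orientation: [-2.381, -2.047, 0.002]
force: [-0.2, -0.1, -3.8]
opening: 0.0557
```

play_rows([
  [[1,0,0,-0.003,0],[1,0,0,-0.006,0],[1,0,0,-0.008,0],[1,0,0,-0.0095,0],[1,0,0,-0.0105,0],[1,0,0,-0.0105,0]],
])

```text
t: 7.55
tool_pos: [0.549, -0.0207, 0.0424]
orientation: [2.382, 2.047, 0.0]
force: [0.3, 0.9, -3.8]
opening: 0.0558
```

play_rows([
  [[1,0,0,-0.001,0],[1,0,0,-0.0015,0],[1,0,0,-0.0015,0]],
])

```text
t: 7.85
tool_pos: [0.5492, -0.0207, 0.042]
orientation: [2.382, 2.047, 0.0]
force: [-5.3, 0.3, 7.8]
opening: 0.0555
```

Contact. Releasing.

play_rows([
  [[-1,0,0,0,0],[-1,0,0,0,0],[-1,0,0,0,0],[-1,0,0,0,0],[-1,0,0,0,0],[-1,0,0,0,0],[-1,0,0,0,0]],
])

```text
t: 8.55
tool_pos: [0.5488, -0.0207, 0.0406]
orientation: [-2.383, -2.048, 0.0]
force: [0.8, 0.2, 0.2]
opening: 0.0934
```

play_rows([
  [[-1,0,0,0.03,0],[-1,0,0,0.07,0],[-1,0,0,0.11,0],[-1,0,0,0.15,0],[-1,0.01,0.04,0.15,0],[-1,0.02,0.08,0.15,0],[-1,0.02,0.1,0.15,0],[-1,0.02,0.1,0.15,0]],
])

```text
t: 9.35
tool_pos: [0.5687, 0.0819, 0.1906]
orientation: [-2.379, -2.051, -0.001]
force: [-0.6, -0.0, -0.8]
opening: 0.093
```

Run:
```python
from fit import *
st=sensors.read_state();print(st['t'],st['tool_pos'],st['orientation'],st['force'],st['opening'],st['q'])
c=snap('wrist','wrist4');P=cloud(c)
m=(P[...,2]>.062)&(P[...,2]<.074)&(abs(P[...,0]-.547)<.1)&(abs(P[...,1]+.02)<.1)
k,l,s,ce=cv2.connectedComponentsWithStats(m.astype(np.uint8));j=1+np.argmax(s[1:,4]);q=P[l==j]
print(s[j],cv2.minAreaRect((q[:,:2]*1000).astype(np.float32)),np.median(q[:,2]))
```

```text
9.35 [0.56871799 0.08191073 0.19058065] [-2.37902570e+00 -2.05080259e+00 -6.33074506e-04] [-0.64839857 -0.00937342 -0.76727792] 0.09295695047659712 [5.33369434e-02 8.49483012e-02 1.61402087e+00 7.62742481e-04
 1.44269882e+00 2.01156920e-01]
[ 229  227   47   54 2449] ((552.604736328125, 3.8208084106445312), (68.06684875488281, 52.14865493774414), 81.43656921386719) 0.06835580008531375
```

View pics/wrist4.png

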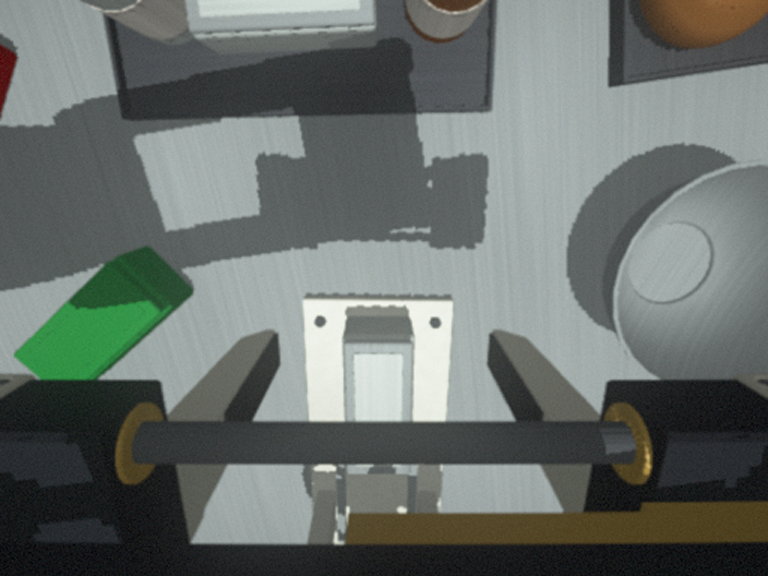

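play_rows([
  [[-1,-0.005,0.02,0,0.14],[-1,-0.01,0.043,0,0.28],[-1,-0.01,0.043,0,0.42],[-1,-0.01,0.043,0,0.56],[-1,-0.01,0.043,0,0.7],[-1,-0.01,0.043,0,0.84],[-1,-0.01,0.043,0,0.98],[-1,-0.01,0.043,0,1.12]],
])

```text
t: 10.2
tool_pos: [0.5588, 0.1208, 0.1905]
orientation: [-0.924, -3.002, 0.001]
force: [0.7, 0.6, -0.2]
opening: 0.093
```

play_rows([
  [[-1,0,0,0,0.14],[-1,0,0,0,0.28],[-1,0,0,0,0.42],[-1,0,0,0,0.451],[-1,0,0,0,0.451],[-1,0,0,0,0.451]],
])

```text
t: 10.8
tool_pos: [0.5588, 0.1214, 0.1906]
orientation: [-0.24, -3.132, 0.0]
force: [-0.0, -1.2, 0.5]
opening: 0.0933
```

Run:
```python
from fit import *
st=sensors.read_state();print(st['t'],st['tool_pos'],st['orientation'],st['q'])
a=np.arctan2(st['orientation'][1],st['orientation'][0]);print('y heading',2*a-np.pi/2+2*np.pi)
R=cv2.Rodrigues(st['orientation'])[0];T=st['tool_pos']
for n in('scene','top','wrist'):
  c=snap(n,n+'5');P=cloud(c);L=(P-T)@R
  m=(abs(L[...,0])<.045)&(abs(L[...,1])>.055)&(abs(L[...,1])<.1)&(L[...,2]>-.16)&(L[...,2]<-.06)
  q=L[m]; 
  if len(q): print(n,len(q),'z pct',np.percentile(q[:,2],[0,1,2,5,10,25,50,90]).round(4))
  m=(abs(L[...,0])<.07)&(abs(L[...,1])<.07)&(L[...,2]>-.2)&(L[...,2]<-.12);q=L[m]
  for z in np.arange(-.2,-.12,.01):
    k=q[abs(q[:,2]-z)<.005]
    if len(k): print(round(z,3),len(k),k.min(0).round(3),k.max(0).round(3),np.hypot(k[:,0],k[:,1]).max().round(3))
```

```text
10.8 [0.55884738 0.12136149 0.19056827] [-2.40324055e-01 -3.13232034e+00  4.31129158e-04] [ 1.24356325e-01  7.78272425e-02  1.62155966e+00 -2.57801613e-04
  1.44232569e+00 -1.29325905e+00]
y heading 1.4176484200057775
scene 557 z pct [-0.1182 -0.1165 -0.1159 -0.1152 -0.1146 -0.1134 -0.1073 -0.0805]
-0.2 44 [-0.043 -0.046 -0.2  ] [ 0.011  0.011 -0.195] 0.046
-0.19 59 [-0.044 -0.044 -0.195] [ 0.031  0.02  -0.188] 0.046
-0.18 28 [-0.031 -0.034 -0.182] [ 0.009  0.002 -0.175] 0.035
-0.17 102 [-0.039 -0.04  -0.175] [ 0.029  0.023 -0.165] 0.041
-0.16 110 [-0.038 -0.043 -0.165] [ 0.036  0.012 -0.155] 0.055
-0.15 47 [-0.036 -0.044 -0.155] [ 0.033  0.012 -0.146] 0.049
-0.14 35 [-0.021 -0.044 -0.145] [ 0.018  0.002 -0.135] 0.047
-0.13 47 [-0.02  -0.042 -0.135] [ 0.019  0.013 -0.125] 0.045
-0.12 45 [-0.024 -0.043 -0.125] [ 0.02   0.015 -0.12 ] 0.048
top 264 z pct [-0.1203 -0.1192 -0.1182 -0.1175 -0.116  -0.1137 -0.111  -0.093 ]
-0.2 3 [ 0.028 -0.032 -0.198] [ 0.042  0.009 -0.196] 0.043
-0.19 17 [ 0.017 -0.039 -0.195] [ 0.044  0.017 -0.185] 0.044
-0.17 1 [ 0.035 -0.024 -0.166] [ 0.035 -0.024 -0.166] 0.042
-0.16 34 [ 0.012 -0.041 -0.164] [ 0.036 -0.014 -0.156] 0.053
-0.15 4 [ 0.021 -0.041 -0.155] [ 0.036 -0.019 -0.147] 0.05
wrist 11631 z pct [-0.1094 -0.1069 -0.1056 -0.1026 -0.0981 -0.0948 -0.094  -0.0792]
```

View pics/scene5.png

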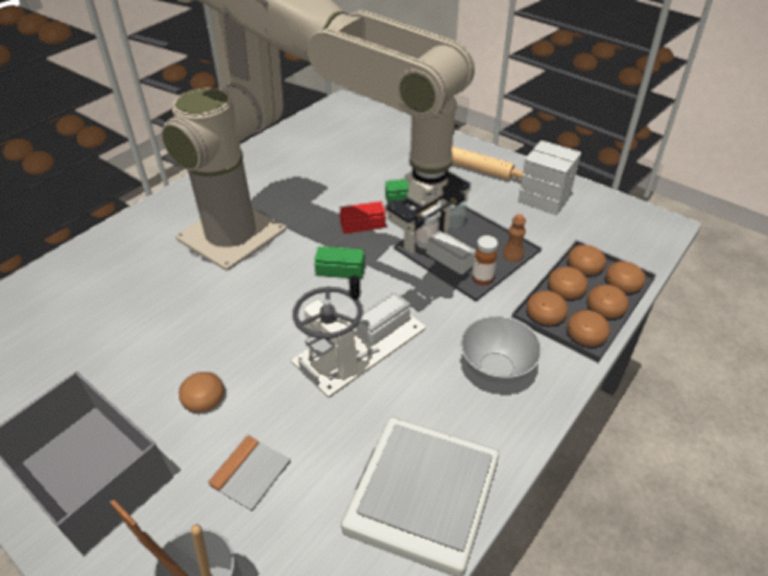

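View pics/top5.png

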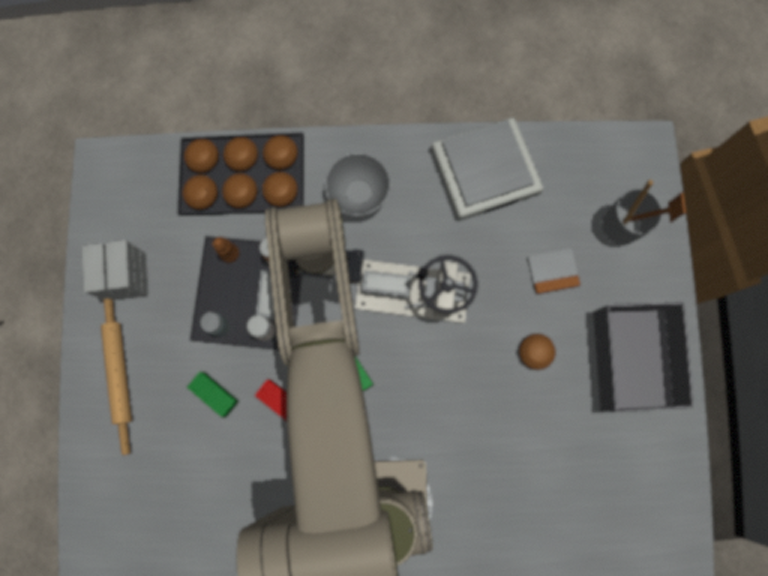

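play_rows([
  [[-1,0,0,-0.03,0],[-1,0,0,-0.06,0],[-1,0,0,-0.09,0],[-1,0,0,-0.12,0],[-1,0,0,-0.14,0],[-1,0,0,-0.154,0],[-1,0,0,-0.1585,0],[-1,0,0,-0.1585,0]],
])

```text
t: 11.75
tool_pos: [0.5587, 0.1223, 0.032]
orientation: [-0.237, -3.132, 0.0]
force: [0.3, 0.3, 0.2]
opening: 0.0927
```

play_rows([
  [[-1,0,0,0,0],[-1,0,0,0,0]],
])

```text
t: 11.95
tool_pos: [0.56, 0.1225, 0.0336]
orientation: [0.237, 3.13, 0.001]
force: [-1.0, -0.1, 0.1]
opening: 0.0929
```

Run:
```python
from fit import *
st=sensors.read_state();print(st['t'],st['tool_pos'],st['orientation'],st['force'])
c=snap('scene','scene6');crop(c,110,270,170,330,'s6c')
```

```text
11.95 [0.5599676  0.1224552  0.03364015] [2.36506846e-01 3.13030410e+00 7.46665966e-04] [-1.01397117 -0.13148201  0.13929373]
scale 3.75
```

View pics/s6c.png

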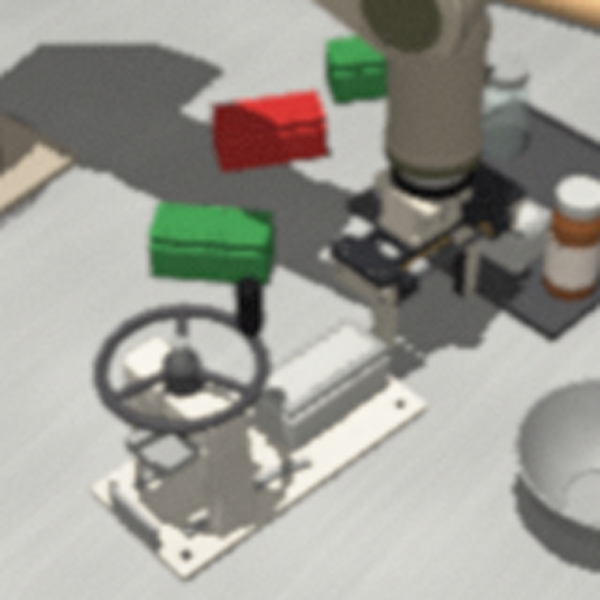

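play_rows([
  [[-1,-0.0018,-0.0119,-0.0015,0.002],[-1,-0.0036,-0.0237,-0.0015,0.002],[-1,-0.0057,-0.0376,-0.0015,0.002],[-1,-0.0078,-0.0514,-0.0015,0.002],[-1,-0.0099,-0.0653,-0.0015,0.002],[-1,-0.012,-0.0791,-0.0015,0.002],[-1,-0.0141,-0.0929,-0.0015,0.002],[-1,-0.0158,-0.1038,-0.0015,0.002]],
])

```text
t: 12.8
tool_pos: [0.5429, 0.0171, 0.0308]
orientation: [0.234, 3.133, -0.0]
force: [-0.2, 3.5, 2.9]
opening: 0.0929
```

Run:
```python
from fit import *
st=sensors.read_state();print(st['t'],st['tool_pos'],st['orientation'],st['force'])
d=st['tool_pos'][:2]-[.5262,-.168];a=-1.7215;print(np.cos(a)*d[0]+np.sin(a)*d[1],-np.sin(a)*d[0]+np.cos(a)*d[1])
c=snap('scene','scene7');crop(c,110,270,170,330,'s7c')
```

```text
12.8 [0.5429305  0.01714435 0.03079661] [ 2.34341096e-01  3.13259282e+00 -1.33342843e-05] [-0.24939319  3.50087166  2.85074526]
-0.1855576817636054 -0.011255570847598814
scale 3.75
```

View pics/s7c.png

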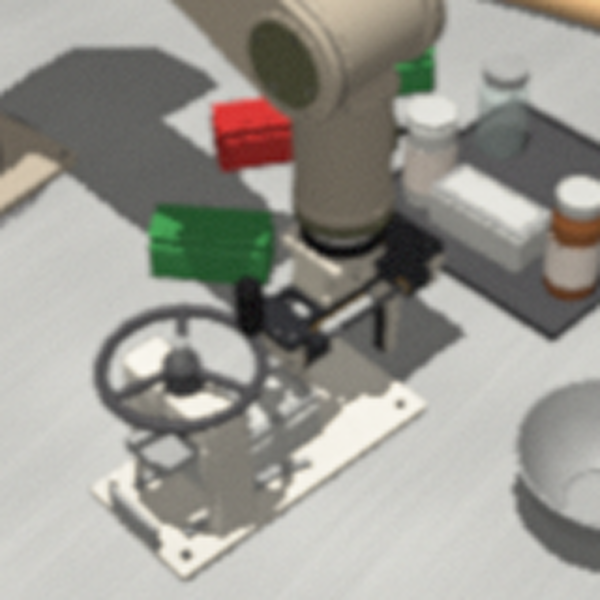

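play_rows([
  [[-1,-0.0011,-0.0069,0,0],[-1,-0.0021,-0.0138,0,0],[-1,-0.0032,-0.0208,0,0],[-1,-0.0042,-0.0277,0,0],[-1,-0.0053,-0.0346,0,0],[-1,-0.0063,-0.0415,0,0]],
])

```text
t: 13.45
tool_pos: [0.5365, -0.0235, 0.0306]
orientation: [-0.233, -3.133, 0.0]
force: [-0.3, 2.4, 1.2]
opening: 0.0927
```

```bash
cat > pp.py <<'E'
from fit import *
st=sensors.read_state();print(st['t'],st['tool_pos'],st['orientation'],st['force'],st['opening'])
d=st['tool_pos'][:2]-[.5262,-.168];a=-1.7215;print('press xy',np.cos(a)*d[0]+np.sin(a)*d[1],-np.sin(a)*d[0]+np.cos(a)*d[1])
E
python3 - <<'E'
from pp import *
c=snap('scene','scene8');crop(c,150,270,180,300,'s8c')
E
```

```text
13.45 [ 0.53653829 -0.02346653  0.03055733] [-2.33223207e-01 -3.13270579e+00  2.02638889e-05] [-0.25471952  2.37970519  1.19081037] 0.09273392215688529
press xy -0.1444474113812856 -0.011478256939788961
scale 5.0
```

View pics/s8c.png

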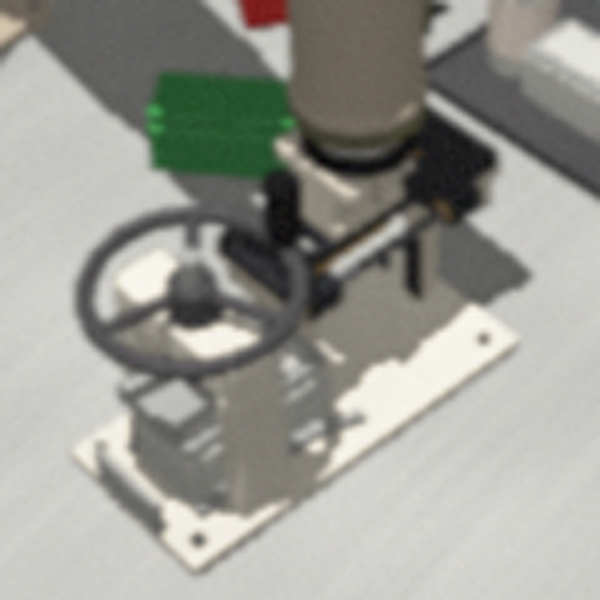

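play_rows([
  [[-1,-0.0005,-0.003,0,0],[-1,-0.0009,-0.006,0,0],[-1,-0.0014,-0.009,0,0],[-1,-0.0018,-0.012,0,0],[-1,-0.0021,-0.014,0,0]],
])

```text
t: 14.0
tool_pos: [0.5345, -0.0372, 0.0305]
orientation: [-0.233, -3.133, 0.0]
force: [-0.0, 2.3, 0.1]
opening: 0.093
```

play_rows([
  [[-1,-0.0003,-0.002,0,0],[-1,-0.0006,-0.004,0,0]],
])

```text
t: 14.2
tool_pos: [0.5339, -0.0411, 0.0305]
orientation: [-0.233, -3.133, -0.0]
force: [-0.3, 1.6, 0.2]
opening: 0.0931
```

play_rows([
  [[-1,-0.0002,-0.001,0,0],[-1,-0.0003,-0.002,0,0]],
])

```text
t: 14.4
tool_pos: [0.5336, -0.0431, 0.0306]
orientation: [-0.234, -3.133, -0.0]
force: [-0.4, 1.6, 0.1]
opening: 0.0927
```

play_rows([
  [[-1,-0.0002,-0.001,0,0],[-1,-0.0003,-0.002,0,0]],
])

```text
t: 14.6
tool_pos: [0.5333, -0.045, 0.0306]
orientation: [-0.233, -3.133, -0.0]
force: [-0.6, 2.3, -0.5]
opening: 0.0927
```

Run:
```python
from pp import *
c=snap('scene','scene9');crop(c,160,270,185,295,'s9c');c=snap('top','top9');crop(c,150,230,220,330,'t9c')
```

```text
14.6 [ 0.53332571 -0.04504062  0.03056927] [-2.33495542e-01 -3.13272564e+00 -6.96829548e-06] [-0.61782173  2.31982887 -0.52102795] 0.09266476030424024
press xy -0.12263552945443018 -0.011415424219424614
scale 5.454545454545454
scale 7.2727272727272725
```

View pics/s9c.png

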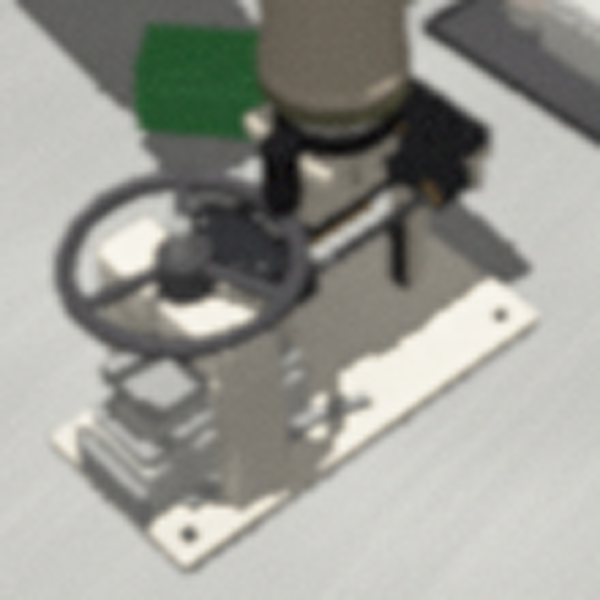

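View pics/t9c.png

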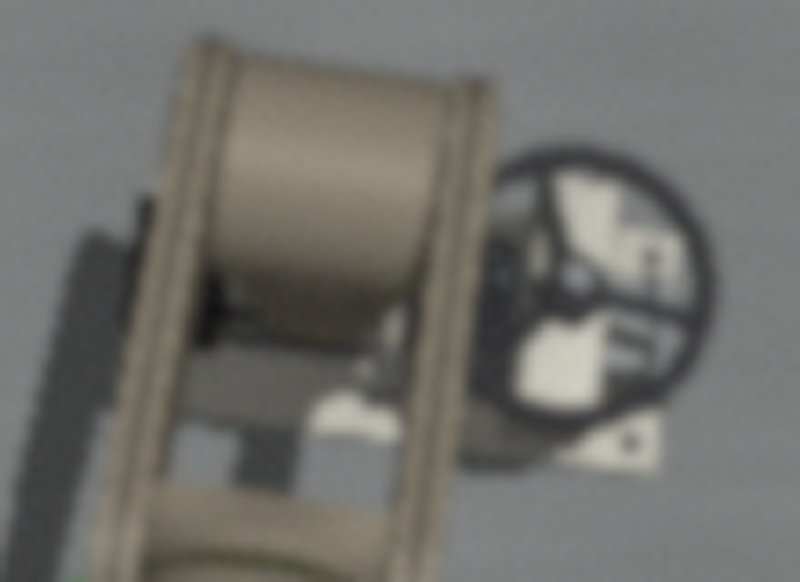

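The scene crop shows the tin's inner end right at the back stop, near (130,470), with the gripper body under the wheel. I'll creep forward until it touches the stop.

play_rows([
  [[-1,-0.0002,-0.001,0,0],[-1,-0.0002,-0.0015,0,0]],
])

```text
t: 14.9
tool_pos: [0.5335, -0.0453, 0.0308]
orientation: [0.233, 3.132, 0.003]
force: [1.5, 10.9, 1.4]
opening: 0.0929
```

play_rows([
  [[-1,-0.0001,-0.001,0,0],[-1,-0.0002,-0.0015,0,0]],
])

```text
t: 15.1
tool_pos: [0.5336, -0.0455, 0.031]
orientation: [0.233, 3.132, 0.006]
force: [1.9, 16.7, 3.7]
opening: 0.0926
```

play_rows([
  [[-1,0.0006,0.004,0,0],[-1,0.0023,0.015,0,0],[-1,0.0053,0.035,0,0],[-1,0.009,0.06,0,0],[-1,0.014,0.09,0,0],[-1,0.018,0.12,0,0],[-1,0.018,0.12,0.03,0],[-1,0.018,0.12,0.07,0]],
])

```text
t: 15.9
tool_pos: [0.5487, 0.0732, 0.0987]
orientation: [-0.23, -3.127, 0.002]
force: [0.7, -0.2, -0.3]
opening: 0.0929
```

play_rows([
  [[-1,0,0,0.04,0],[-1,0,0,0.08,0],[-1,0,0,0.12,0],[-1,0,0.02,0.15,0],[-1,0,0.02,0.18,0],[-1,0,0.02,0.18,0]],
])

```text
t: 16.5
tool_pos: [0.5532, 0.0928, 0.2864]
orientation: [0.232, 3.124, 0.001]
force: [0.6, 0.2, 0.7]
opening: 0.0929
```

Run:
```python
from pp import *
c=snap('scene','scene10');crop(c,160,270,185,295,'s10c');c=snap('top','top10');crop(c,150,230,220,330,'t10c')
```

```text
16.5 [0.5532103  0.09279945 0.28644195] [2.31937281e-01 3.12429287e+00 1.18719060e-03] [0.61997415 0.15449486 0.66891985] 0.09290788201987511
press xy -0.261898625899655 -0.01245067343519107
scale 5.454545454545454
scale 7.2727272727272725
```

View pics/s10c.png

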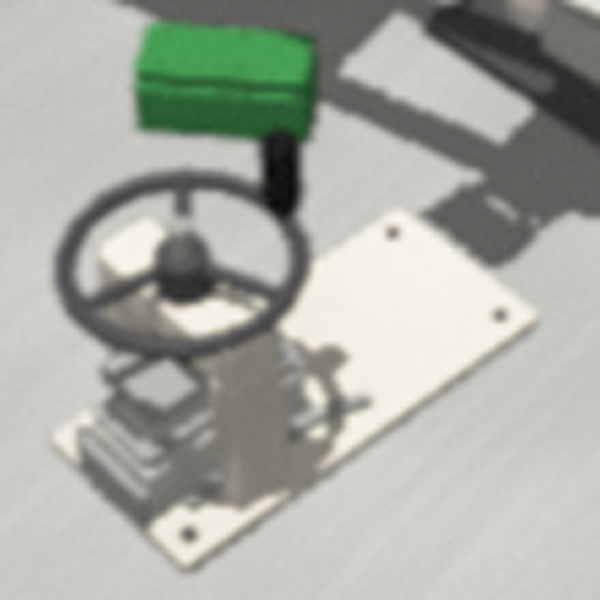

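View pics/t10c.png

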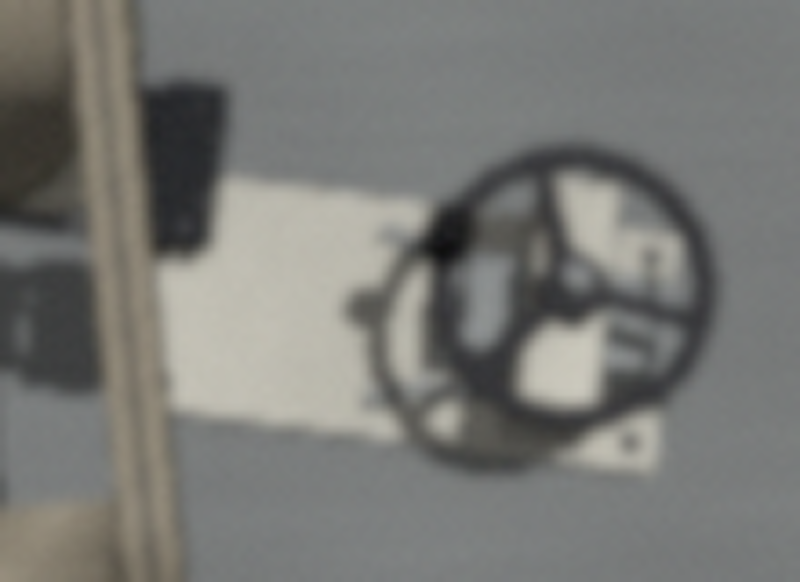

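Run:
```python
from pp import *
c=snap('wrist','wrist10')
R=cv2.Rodrigues(c['rvec'])[0];C=-R.T@c['tvec'].reshape(3);print('cam',C,'axis',R[2],'tcp rel',cv2.Rodrigues(st['orientation'])[0].T@(C-st['tool_pos']),cv2.Rodrigues(st['orientation'])[0].T@R[2])
for n in('top10','scene10'):
  c=load(n);P=cloud(c)
  m=(P[...,2]>.18)&(P[...,2]<.235)&(np.hypot(P[...,0]-.545,P[...,1]+.106)<.035)
  q=P[m];print(n,len(q),np.median(q,0),q[q[:,2]>.21].mean(0))
  m=(P[...,2]>.15)&(P[...,2]<.18)&(np.hypot(P[...,0]-.526,P[...,1]+.168)<.09)&(np.hypot(P[...,0]-.526,P[...,1]+.168)>.05)
  q=P[m];A=np.c_[2*q[:,:2],np.ones(len(q))];s=np.linalg.lstsq(A,(q[:,:2]**2).sum(1),rcond=None)[0];print('rim',len(q),s[:2],np.sqrt(s[2]+s[0]**2+s[1]**2))
```

```text
16.6 [0.55144137 0.09221088 0.28128237] [ 2.33274493e-01  3.13109017e+00 -3.18836283e-04] [0.98527244 0.03265177 0.16347199] 0.09328977350062932
press xy -0.2610511510890214 -0.014111191308187648
cam [0.47174629 0.1048243  0.43355813] axis [ 0.28578114 -0.04206749 -0.95737112] tcp rel [ 0.08040482  0.00065453 -0.15242358] [-2.87102767e-01  8.08903709e-04  9.57899445e-01]
top10 51 [ 0.54084052 -0.10634003  0.21742953] [ 0.54222077 -0.10584389  0.21931214]
rim 361 [ 0.52259967 -0.166506  ] 0.06271339899961839
scene10 108 [ 0.55146512 -0.11158057  0.21029474] [ 0.54915866 -0.10826462  0.21913265]
rim 486 [ 0.52741107 -0.16902057] 0.06385771129740549
```

View pics/wrist10.png

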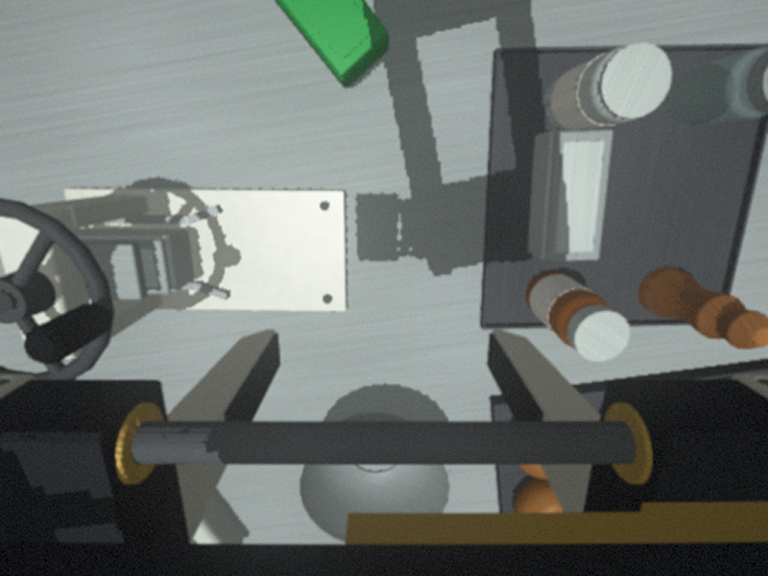

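play_rows([
  [[0,0.015,-0.04,0,0],[0,0.03,-0.08,0,0],[0,0.045,-0.12,0,0],[0,0.049,-0.16,0,0],[0,0.049,-0.195,0,0],[0,0.049,-0.207,0,0],[0,0.049,-0.207,0,0],[0,0.049,-0.207,0,0]],
])

```text
t: 17.45
tool_pos: [0.5996, -0.1141, 0.2795]
orientation: [-0.234, -3.131, -0.001]
force: [0.1, 0.9, -0.7]
opening: 0.0468
```

Run:
```python
from pp import *
c=snap('wrist','wrist11');P=cloud(c)
m=(P[...,2]>.2)&(P[...,2]<.235)&(np.hypot(P[...,0]-.545,P[...,1]+.106)<.04)
q=P[m];print(len(q),np.median(q,0)); t=q[q[:,2]>.217];print(len(t),t.mean(0),cv2.minEnclosingCircle((t[:,:2]*1000).astype(np.float32)))
m=(P[...,2]>.162)&(P[...,2]<.178)&(abs(np.hypot(P[...,0]-.526,P[...,1]+.168)-.065)<.012)
q=P[m];A=np.c_[2*q[:,:2],np.ones(len(q))];s=np.linalg.lstsq(A,(q[:,:2]**2).sum(1),rcond=None)[0];print('rim',len(q),s[:2],np.sqrt(s[2]+s[0]**2+s[1]**2))
```

```text
17.45 [ 0.59961808 -0.11410935  0.27953034] [-2.33699236e-01 -3.13120322e+00 -1.46877030e-03] [ 0.12115165  0.86182442 -0.72296505] 0.046813941069801523
press xy -0.06430237694344787 0.06449512177862622
750 [ 0.54298728 -0.1044834   0.22178427]
723 [ 0.54338551 -0.10456128  0.22143071] ((543.8400268554688, -104.63876342773438), 11.857634544372559)
rim 5554 [ 0.52384082 -0.16572131] 0.06327111015343242
```

View pics/wrist11.png

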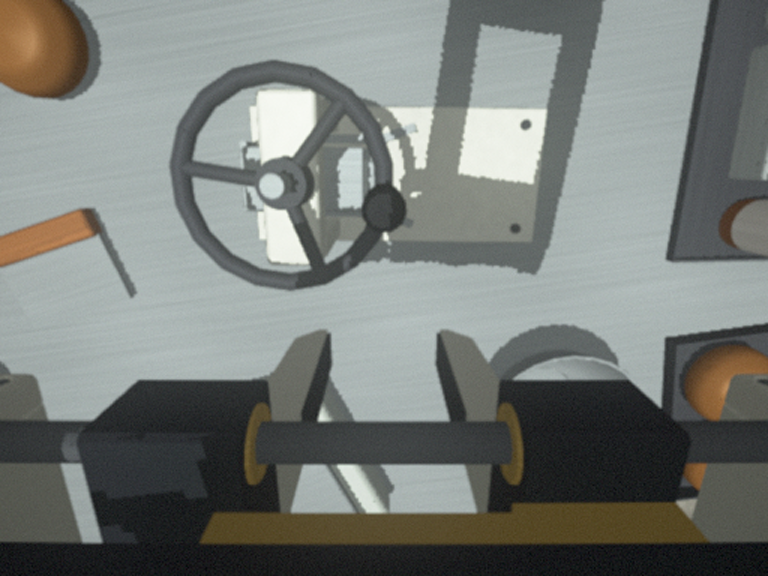

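play_rows([
  [[0,-0.03,0.005,0,0],[0,-0.056,0.0095,0,0],[0,-0.056,0.0095,-0.02,0],[0,-0.056,0.0095,-0.035,0],[0,-0.056,0.0095,-0.05,0],[0,-0.056,0.0095,-0.065,0],[0,-0.056,0.0095,-0.076,0],[0,-0.056,0.0095,-0.076,0]],
], force=20)

```text
t: 18.3
tool_pos: [0.543, -0.1051, 0.202]
orientation: [-0.233, -3.129, -0.001]
force: [0.2, -0.0, -0.4]
opening: 0.0462
```

play_rows([
  [[0,0,0,0,0],[1,0,0,0,0],[1,0,0,0,0],[1,0,0,0,0],[1,0,0,0,0],[1,0,0,0,0]],
])

```text
t: 18.9
tool_pos: [0.5443, -0.1056, 0.2052]
orientation: [0.233, 3.132, -0.0]
force: [1.1, -0.6, 2.8]
opening: 0.0236
```

Run:
```python
from pp import *
c=snap('scene','scene12');crop(c,110,270,170,330,'s12c')
```

```text
18.9 [ 0.54434524 -0.10560932  0.20521053] [ 2.33453506e-01  3.13188039e+00 -3.38582200e-04] [ 1.0796081  -0.59324413  2.7645686 ] 0.02356627854658489
press xy -0.06440773882003624 0.008572623560402705
scale 3.75
```

View pics/s12c.png

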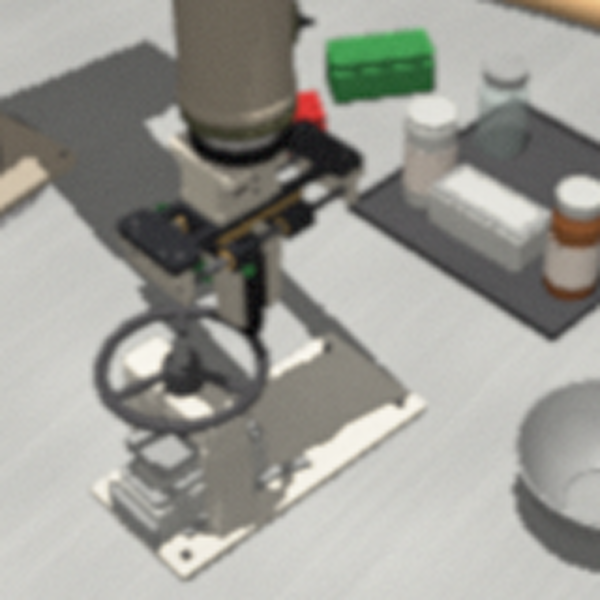

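```bash
cat > circ.py <<'E'
import numpy as np,sys
# cur knob xy cmd, axis, list of deltas
def tab(phi,ds,r=.065):
    return [[round(r*(np.cos(phi-d)-np.cos(phi)),4),round(r*(np.sin(phi-d)-np.sin(phi)),4)] for d in ds]
E
python3 -c "
from circ import *
print(tab(1.262,[.08,.2,.35,.5,.65,.8,.9,.95]))"
```

```text
[[np.float64(0.0049), np.float64(-0.0018)], [np.float64(0.0119), np.float64(-0.0052)], [np.float64(0.02), np.float64(-0.0105)], [np.float64(0.0273), np.float64(-0.0171)], [np.float64(0.0334), np.float64(-0.0246)], [np.float64(0.0384), np.float64(-0.033)], [np.float64(0.041), np.float64(-0.0389)], [np.float64(0.0421), np.float64(-0.042)]]
```

play_rows([
  [[1,0.0049,-0.0018,0,0],[1,0.0119,-0.0052,0,0],[1,0.02,-0.0105,0,0],[1,0.0273,-0.0171,0,0],[1,0.0334,-0.0246,0,0],[1,0.0384,-0.033,0,0],[1,0.041,-0.0389,0,0],[1,0.0421,-0.042,0,0]],
])

```text
t: 19.75
tool_pos: [0.5866, -0.1487, 0.2052]
orientation: [-0.235, -3.133, 0.001]
force: [-4.1, -0.4, 8.8]
opening: 0.0234
```

Run:
```python
from pp import *
print(st['wrist_torque'])
c=snap('scene','scene13');crop(c,110,270,170,330,'s13c')
```

```text
19.75 [ 0.58661433 -0.14869161  0.20516053] [-2.34561141e-01 -3.13273820e+00  1.13049092e-03] [-4.11505622 -0.38101139  8.84440096] 0.02335879746954204
press xy -0.028159782959179272 0.05683072750277718
[0.02515079 0.84639903 0.07136364]
scale 3.75
```

View pics/s13c.png

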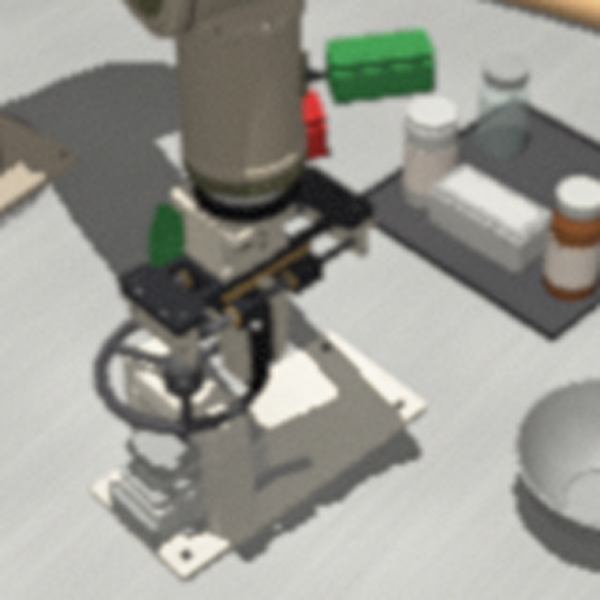

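```bash
python3 -c "
from circ import *
for p,D in((.312,[.12,.32,.57,.82,1.07,1.32,1.5,1.6]),(.312-1.6,[.12,.32,.57,.82,1.07,1.32,1.5,1.6])):
  print([[1,float(a),float(b),0.001,0] for a,b in tab(p,D)])"
```

```text
[[1, 0.0019, -0.0075, 0.001, 0], [1, 0.0031, -0.0205, 0.001, 0], [1, 0.001, -0.0365, 0.001, 0], [1, -0.0051, -0.0516, 0.001, 0], [1, -0.0147, -0.0646, 0.001, 0], [1, -0.0272, -0.0749, 0.001, 0], [1, -0.0376, -0.0802, 0.001, 0], [1, -0.0437, -0.0824, 0.001, 0]]
[[1, -0.0076, -0.0017, 0.001, 0], [1, -0.0206, -0.0025, 0.001, 0], [1, -0.0366, 0.0001, 0.001, 0], [1, -0.0514, 0.0066, 0.001, 0], [1, -0.0642, 0.0165, 0.001, 0], [1, -0.0741, 0.0294, 0.001, 0], [1, -0.0791, 0.0399, 0.001, 0], [1, -0.0811, 0.0461, 0.001, 0]]
```

play_rows([
  [[1,0.0019,-0.0075,0.001,0],[1,0.0031,-0.0205,0.001,0],[1,0.001,-0.0365,0.001,0],[1,-0.0051,-0.0516,0.001,0],[1,-0.0147,-0.0646,0.001,0],[1,-0.0272,-0.0749,0.001,0],[1,-0.0376,-0.0802,0.001,0],[1,-0.0437,-0.0824,0.001,0]],
])

```text
t: 20.6
tool_pos: [0.5413, -0.2303, 0.2052]
orientation: [-0.235, -3.132, -0.003]
force: [-0.4, 7.4, 2.4]
opening: 0.0233
```

play_rows([
  [[1,-0.0076,-0.0012,0,0],[1,-0.0206,-0.0017,0,0],[1,-0.0366,0.0009,0,0],[1,-0.0514,0.0074,0,0],[1,-0.0642,0.0173,0,0],[1,-0.0741,0.0302,0,0],[1,-0.0791,0.0407,0,0],[1,-0.0811,0.0469,0,0]],
])

```text
t: 21.4
tool_pos: [0.461, -0.1831, 0.2053]
orientation: [0.234, 3.132, -0.001]
force: [4.5, 0.1, -4.8]
opening: 0.0234
```

```bash
python3 -c "
from circ import *
D=[.12,.32,.57,.82,1.07,1.32,1.5,1.6]
for p in(.312-3.2,.312-4.8,.312-6.4): print([[1,float(a),float(b),0,0] for a,b in tab(p,D)])"
python3 - <<'E'
from pp import *
print(st['wrist_torque'])
c=snap('scene','scene14');crop(c,110,270,170,330,'s14c')
E
```

```text
[[1, -0.0015, 0.0076, 0, 0], [1, -0.0019, 0.0206, 0, 0], [1, 0.0011, 0.0365, 0, 0], [1, 0.0081, 0.0512, 0, 0], [1, 0.0184, 0.0637, 0, 0], [1, 0.0315, 0.0732, 0, 0], [1, 0.0422, 0.0779, 0, 0], [1, 0.0485, 0.0797, 0, 0]]
[[1, 0.0077, 0.0013, 0, 0], [1, 0.0207, 0.0013, 0, 0], [1, 0.0365, -0.0022, 0, 0], [1, 0.0509, -0.0096, 0, 0], [1, 0.0631, -0.0203, 0, 0], [1, 0.0723, -0.0336, 0, 0], [1, 0.0767, -0.0445, 0, 0], [1, 0.0782, -0.0508, 0, 0]]
[[1, 0.0011, -0.0077, 0, 0], [1, 0.0007, -0.0207, 0, 0], [1, -0.0033, -0.0364, 0, 0], [1, -0.011, -0.0506, 0, 0], [1, -0.0221, -0.0625, 0, 0], [1, -0.0357, -0.0712, 0, 0], [1, -0.0467, -0.0753, 0, 0], [1, -0.053, -0.0767, 0, 0]]
21.4 [ 0.46099786 -0.18306982  0.20526381] [ 2.34066901e-01  3.13219902e+00 -6.82736588e-04] [ 4.45132689  0.08983497 -4.82743262] 0.023423347476682305
press xy 0.02468806766113324 -0.062200627799207354
[-0.06387897 -0.83225318 -0.01033221]
scale 3.75
```

View pics/s14c.png

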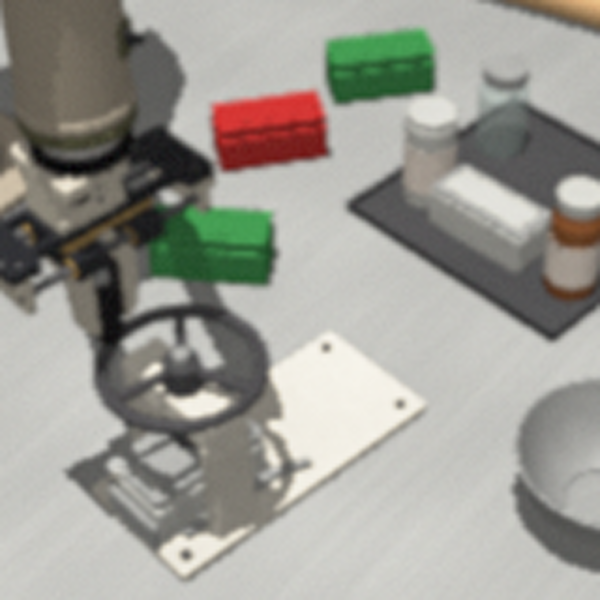

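The wheel is turning well and the forces are low. Continuing.

play_rows([
  [[1,-0.0012,0.0076,0,0],[1,-0.0016,0.0206,0,0],[1,0.0013,0.0363,0,0],[1,0.0081,0.051,0,0],[1,0.0184,0.0634,0,0],[1,0.0315,0.0727,0,0],[1,0.0422,0.0774,0,0],[1,0.0485,0.0792,0,0]],
])

```text
t: 22.25
tool_pos: [0.5101, -0.1038, 0.2053]
orientation: [-0.233, -3.132, 0.003]
force: [-1.9, -6.5, -4.0]
opening: 0.0231
```

play_rows([
  [[1,0.0077,0.0013,0,0],[1,0.0207,0.0013,0,0],[1,0.0365,-0.0022,0,0],[1,0.0509,-0.0096,0,0],[1,0.0631,-0.0203,0,0],[1,0.0723,-0.0336,0,0],[1,0.0767,-0.0445,0,0],[1,0.0782,-0.0508,0,0]],
])

```text
t: 23.05
tool_pos: [0.588, -0.1546, 0.2053]
orientation: [-0.233, -3.132, -0.001]
force: [-2.9, 1.8, -0.6]
opening: 0.0232
```

Run:
```python
from pp import *
v=st['tool_pos'][:2]-[.5245,-.167];print(np.hypot(*v),np.arctan2(v[1],v[0]))
```

```text
23.05 [ 0.58798402 -0.15455664  0.20529755] [-2.33486808e-01 -3.13153066e+00 -1.05978424e-03] [-2.87696983  1.77833139 -0.61198868] 0.023213673999076218
press xy -0.022566859535865676 0.05906543249643288
0.06469201962703633 0.1935539061116869
```

```bash
python3 -c "
from circ import *
print(tab(.195,[.08,.16,.2]),tab(-.005,[.08,.16,.2]))"
python3 - <<'E'
from h import *
c=snap('scene','scene15');crop(c,180,270,180,290,'s15c')
E
```

```text
[[np.float64(0.0008), np.float64(-0.0051)], [np.float64(0.0012), np.float64(-0.0103)], [np.float64(0.0012), np.float64(-0.0129)]] [[np.float64(-0.0002), np.float64(-0.0052)], [np.float64(-0.0009), np.float64(-0.0104)], [np.float64(-0.0014), np.float64(-0.0129)]]
scale 6.666666666666667
```

View pics/s15c.png

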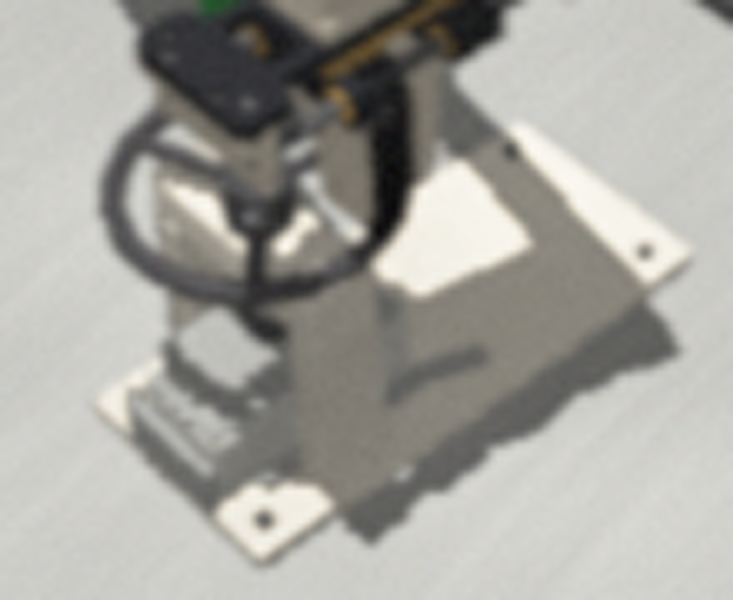

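play_rows([
  [[1,0.0006,-0.0052,0,0],[1,0.0012,-0.0103,0,0],[1,0.0012,-0.0129,0,0]],
])

```text
t: 23.4
tool_pos: [0.5892, -0.1674, 0.2053]
orientation: [-0.233, -3.133, -0.001]
force: [-0.5, 1.6, -4.6]
opening: 0.0234
```

play_rows([
  [[1,-0.0002,-0.0052,0,0],[1,-0.0009,-0.0104,0,0],[1,-0.0009,-0.0104,0,0]],
])

```text
t: 23.7
tool_pos: [0.5882, -0.1784, 0.2054]
orientation: [-0.234, -3.133, -0.0]
force: [1.5, 2.2, -6.2]
opening: 0.0234
```

play_rows([
  [[1,-0.001,-0.0035,0,0],[1,-0.0017,-0.0063,0,0],[1,-0.0017,-0.0063,0,0]],
])

```text
t: 24.0
tool_pos: [0.5869, -0.184, 0.2054]
orientation: [0.233, 3.132, 0.001]
force: [3.6, 3.3, -7.5]
opening: 0.0235
```

Run:
```python
from pp import *
v=st['tool_pos'][:2]-[.5245,-.167];print(np.hypot(*v),np.arctan2(v[1],v[0]))
c=snap('scene','scene16');crop(c,180,270,180,290,'s16c')
```

```text
24.0 [ 0.58693061 -0.18398893  0.20535508] [2.33333502e-01 3.13224874e+00 1.09936507e-03] [ 3.59721131  3.31738355 -7.4543334 ] 0.023490128552871702
press xy 0.00668998462252028 0.06244275197552881
0.06470088956725294 -0.2656913806249547
scale 6.666666666666667
```

View pics/s16c.png

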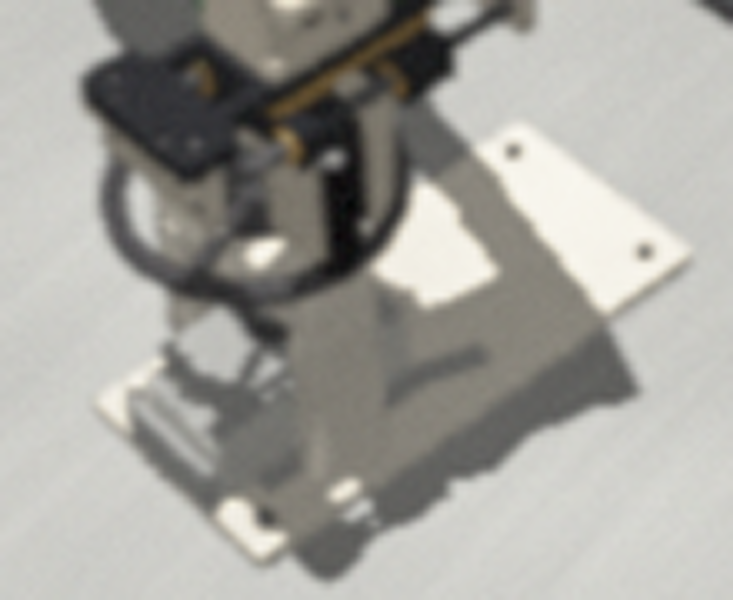

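Run:
```python
from fit import *
p=[.525,-.168,-1.7215]
for n in('scene9','scene10','scene15','scene16'):
  P=cloud(load(n));d=P[...,:2]-p[:2];a=p[2];x=np.cos(a)*d[...,0]+np.sin(a)*d[...,1];y=-np.sin(a)*d[...,0]+np.cos(a)*d[...,1];z=P[...,2]
  m=(x>.026)&(x<.045)&(abs(y)<.02)&(z>.03)&(z<.11);q=z[m];print(n,'plate',m.sum(),np.percentile(q,[25,50,75,90]).round(4))
  m=(x>.05)&(x<.058)&(abs(y)<.02)&(z>.03)&(z<.11);q=z[m];print('  tin end',m.sum(),np.percentile(q,[25,50,75,90]).round(4))
```

```text
scene9 plate 86 [0.0698 0.0941 0.0956 0.0966]
  tin end 40 [0.0562 0.0663 0.0682 0.0691]
scene10 plate 90 [0.0705 0.094  0.0956 0.0971]
  tin end 43 [0.0567 0.0669 0.0682 0.0702]
scene15 plate 63 [0.0723 0.0734 0.0746 0.0757]
  tin end 34 [0.0568 0.0607 0.0617 0.0628]
scene16 plate 60 [0.0718 0.0731 0.0743 0.0755]
  tin end 33 [0.0591 0.0599 0.061  0.0622]
```

play_rows([
  [[0.2,0,0,0,0],[0.2,0,0,0,0],[0.2,0,0,0,0],[0.2,0,0,0.01,0],[0.2,0,0,0.03,0],[0.2,0,0,0.06,0],[0.2,0,0,0.1,0],[0.2,0,0,0.12,0]],
])

```text
t: 24.85
tool_pos: [0.5875, -0.185, 0.3313]
orientation: [0.234, 3.127, -0.004]
force: [1.0, -1.2, 0.7]
opening: 0.0375
```

play_rows([
  [[0.2,-0.04,0,0.02,0],[0.2,-0.08,0.04,0.02,0],[0.2,-0.12,0.08,0.02,0],[0.2,-0.12,0.12,0.02,0],[0.2,-0.12,0.16,0.02,0],[0.2,-0.12,0.2,0.02,0],[0.2,-0.12,0.22,0.02,0],[0.2,-0.12,0.22,0.02,0]],
])

```text
t: 25.65
tool_pos: [0.4666, 0.0378, 0.3472]
orientation: [0.228, 3.131, 0.0]
force: [0.3, 0.1, -0.8]
opening: 0.0372
```

Run:
```python
from fit import *
st=sensors.read_state();print(st['t'],st['tool_pos'],st['force'])
c=snap('scene','scene17');crop(c,180,270,180,290,'s17c');T=snap('top','top17')
p=[.525,-.168,-1.7215]
P=cloud(c);d=P[...,:2]-p[:2];a=p[2];x=np.cos(a)*d[...,0]+np.sin(a)*d[...,1];y=-np.sin(a)*d[...,0]+np.cos(a)*d[...,1];z=P[...,2]
m=(x>.026)&(x<.045)&(abs(y)<.02)&(z>.03)&(z<.11);print('plate',np.percentile(z[m],[25,50,75]).round(4))
m=(x>.05)&(x<.058)&(abs(y)<.02)&(z>.03)&(z<.11);print('lid',np.percentile(z[m],[25,50,75,90]).round(4))
P=cloud(T);m=(P[...,2]>.2)&(P[...,2]<.235)&(np.hypot(P[...,0]-.525,P[...,1]+.168)<.1);q=P[m];print('knob',q.mean(0))
```

```text
25.65 [0.46659851 0.03784873 0.34722039] [ 0.30684746  0.08029818 -0.77022436]
scale 6.666666666666667
plate [0.0724 0.0734 0.0744]
lid [0.0567 0.0604 0.0622 0.0632]
knob [ 0.58309948 -0.1750246   0.2187007 ]
```

View pics/s17c.png

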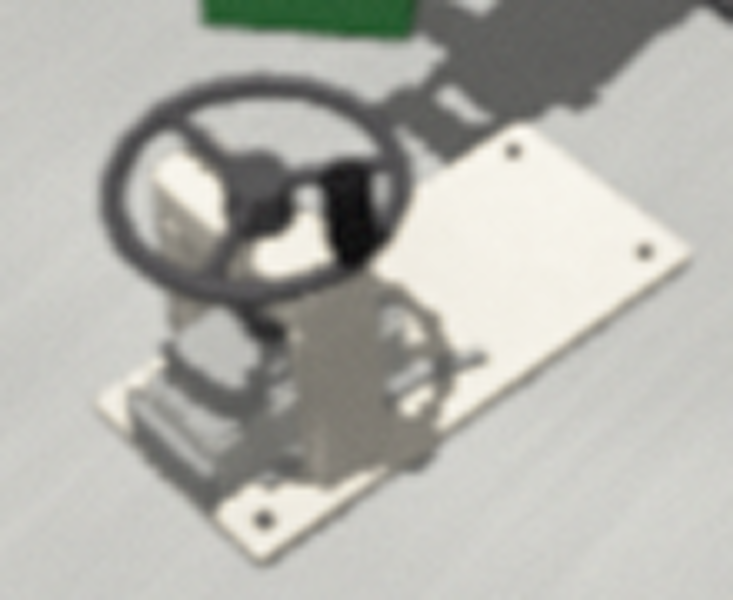

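View pics/top17.png

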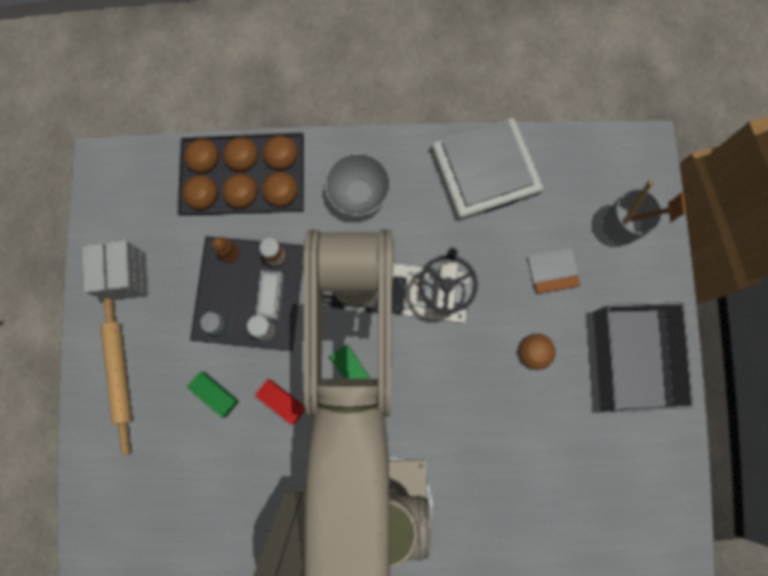

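play_rows([
  [[0.2,0,0,0,0],[0.2,0,0,0,0],[0.2,0,0,0,0]],
])

```text
t: 26.05
tool_pos: [0.4667, 0.0349, 0.3457]
orientation: [-0.236, -3.133, 0.0]
force: [0.1, -0.6, 0.2]
opening: 0.0371
```

```bash
python3 -c "
from plant import robot; print(robot.close_job())"
```

```text
the job is handed in; nothing more can be done
None
```

The tin is under the press with its lid pressed home, and I handed the job in at about 26 s; no verdict was reported.

I lifted the tin with the raised lid (top measured at z = 0.0596 m) level off the tray and set it flat on the ledge. I then pushed it against the back stop with the outside of an open finger, the hand passing under the wheel, and wound the handwheel about 7.7 rad by the knob. After that I let go and moved the arm clear.

**Last checks:**
- **Plate:** its top is at about 73.4 mm, where 73 means fully home.
- **Lid:** its top is at about 60.5 mm above the bench, where 61 means home.
- **Wheel:** the knob stayed where I left it, within 0.1 to 0.15 rad of spring-back or measuring error.
- **Other things:** the closed tin, jars, can, mill, bowl, bun and scraper look unmoved in the top view.

**Where the numbers disagreed:**
- **Press position:** the cameras differed by 2 to 4 mm. By my estimate the tin stopped about 1 mm beyond where touching the stop should put it. I judged it was on the stop by the rise in force to about 17 N and by the picture.
- **Wheel stiffness:** the wheel never went hard at the end. The knob force only rose to about 4 N, so I judged that the lid was home from the measured heights.

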